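# Mix the stain jars and set out the ball knobs

### The arm

A 6-joint arm with a two-finger parallel gripper is mounted at the origin on the work surface. World frame = base frame: x ahead of the robot, y to its left, z up, the work surface at z = 0. Lengths are in m, angles in rad, forces in N, time in s.
With the tool pointing down it reaches from about 0.375 to 0.975 m from the base axis. Payload 3.8 kg.
Tool frame: the origin (TCP) lies at the very end of the fingers, on their centre line; the grasp point (between the pads) lies bot.grip_depth behind it (bot.grip_depth is the distance from the TCP to the grasp point, in m); z points along the fingers, y is the line along which they close (so a half turn about z gives the same grasp; the last joint's range is limited). The gripper opens to 88 mm and grips with 3 to 60 N. Pads are 18 mm wide; open, the fingers measure 123 mm over their backs; the gripper's body (75 mm by 187 mm) begins 45 mm behind the grasp point.
Start: joints at [-1.242, 0.264, 1.604, -0, 1.274, -0.037], TCP at [0.241, -0.63, 0.239] pointing down, gripper open.
Joint ranges: [-2.63, 2.63], [-0.94, 2.18], [0.31, 2.57], [-1.31, 4.45], [0, 2.66], [-2.55, 2.55]. Speed limits (rad/s): [2.57, 2.57, 3.14, 3.14, 3.14, 3.14].

### API

Orientations are given as a unit quaternion [w, x, y, z].
In Python, from bench import bot, read_camera, calibration, find_in gives the robot as it stands.
- The arm moves only by the tool carry_out, never from a script. Its argument "steps" is a list of rows, each a list of 2 entries, a list of its own where there are three numbers: the shift along the tool's x, y, z in m, then the turn, a rotation vector about the tool's x, y, z in units of 8 degrees (1.0 is 8 degrees). A call has 1 to 20 rows; each row is the pose to reach, as a shift and turn from the pose commanded when the call began, along the tool's axes at that moment; what a row does not reach only later rows make up. A row lasts 1/10 s, in which the tool goes at most 50 mm and 8.59 degrees, less where a joint would pass 70% of its speed; a pose out of reach is approached as far as the arm can. A call with a gripper value outside its range is refused whole. "hand" is the opening, from 0 (shut) to 1 (fully open), set as the call begins (left out, the last holds). The fingers move at their own pace and stop on an object; "force" is the grip in N (left out, the last holds). Time passes only in rows, so rows that repeat a pose let the fingers close. It gives the time, the measured TCP pose, the force, the opening and the grip force at its end, in the units of the state.
- bot.observe(): the state, without advancing time (a new reading comes with each control period).
- read_camera(name): name is "scene" or "side" or "wrist"; returns (picture, depth): 384x512x3 uint8, blue, green, red; 384x512 float32, m along the optical axis (not along the pixel's ray), 0 where there is no reading.
- calibration(name): a dict with "intrinsics" (3x3 intrinsics, pixels), "pose" (4x4, takes a point from camera to world coordinates); the wrist camera has in their place "hand_eye" (4x4, takes a point from camera to tool coordinates, whose origin is the TCP and whose axes are the flange's). Camera axes: x right, y down, z forward; pixel columns grow to the right and rows downward; lengths in m; the calibration is good to about 2 mm. A picture is of the moment at which its call begins: read the wrist's pose just before it. calibration takes no time and is no camera call.
- bot.close_job(): hands the job in; it is judged then, once.
Trained networks look in the newest picture that a camera, given by its name, has taken for a name from the list of things; names that differ only in an ending like _2 or _b are one class to them, and where a whole thing is asked for, a point or a joint stands for the part that bears it (a point fixed in the world has none). Each returns a list of dicts, best first, with "conf" (0 to 1); they miss things now and then, are a little off and sometimes report something else, mostly with a low value. They report only what shows in the picture. A call takes as long as a camera call.
- find_in(camera, label): "point" ([row, column] in pixels, amid what is visible of it).
The state is a dict: "clock": time; "q": joint angles; "dq": joint speeds; "joint_efforts": joint torques, N m; "position": TCP position; "eef_rot": TCP orientation; "wrist_force": force on the tool from outside, world axes, zero at the start; "wrist_torque": the same for the moment, N m; "gripper_width": finger opening in m; "finger_force": force on a finger pad.
Only numpy, scipy, OpenCV 4.12 (cv2) and the standard library are available. Lean on these libraries where they do the work, as an engineer would, in place of code of your own. Each camera call takes 0.05 s, during which the arm holds its last target. There are 200 camera calls.

### The job

Get the staining corner ready. One jar at a time, from the tallest to the shortest of those on the white board, turn each closed stain jar fully upside down in the air for a good second to stir up what has settled, then set it upright, wholly on the black rubber mat, and let go before taking the next. Also pour all the wooden ball knobs from the aluminium cup into the plywood tray and stand the empty cup upright on the bench again; at the end everything stands still in its place, and the putty knife and screwdriver lying beyond have been left alone.

Things in the scene. Friction and masses are not known exactly. Their poses are not given: they have to be found in the camera images.
- tall_mid (a point): centre (half-way up, on the axis) of the tallest wood-stain jar: closed amber glass cylinder with a white blank label and a black screw cap, 145 mm high over all; glass body 62 mm in diameter, the cap is its top 20 mm, 58 mm in diameter; about 365 g, very bottom-heavy (thick base). z runs from the bottom to the cap. It starts upright on the white board; may be absent (None from the start)
- mid_mid (a point): centre (half-way up, on the axis) of the middle-sized wood-stain jar: closed amber glass cylinder with a white blank label and a black screw cap, 120 mm high over all; glass body 62 mm in diameter, the cap is its top 20 mm, 58 mm in diameter; about 340 g, very bottom-heavy (thick base). z runs from the bottom to the cap. It starts upright on the white board; may be absent (None from the start)
- short_mid (a point): centre (half-way up, on the axis) of the shortest wood-stain jar: closed amber glass cylinder with a white blank label and a black screw cap, 95 mm high over all; glass body 62 mm in diameter, the cap is its top 20 mm, 58 mm in diameter; about 315 g, very bottom-heavy (thick base). z runs from the bottom to the cap. It starts upright on the white board; may be absent (None from the start)
- shelf_board: white melamine board on which the jars start in a row along y, about 120 mm apart, fixed, 150 mm (x) by 320 mm (y), 16 mm thick; origin at the centre of its underside, on the bench top
- mat: black rubber mat, fixed, 150 mm (x) by 320 mm (y), 6 mm thick; origin at the centre of its underside, on the bench top
- tray: open plywood dipping tray, fixed, 150 mm (x) by 130 mm (y), 60 mm high, walls and floor 6 mm; origin at the centre of its underside, on the bench top
- cup_mid (a point): centre (half-way up, on the axis) of the open aluminium cup, straight-sided, 66 mm in outer diameter, 100 mm high, wall 3 mm, floor 4 mm, 150 g empty; z points out of the mouth. It starts upright on the bench, between board and mat, with the ball knobs inside; they roll out only when it is tipped well past level
- knob0_center (a point): centre of a plain wooden ball knob, 24 mm in diameter, 12 g; starts in the cup
- knob1_center (a point): centre of a plain wooden ball knob, 24 mm in diameter, 12 g; starts in the cup
- knob2_center (a point): centre of a plain wooden ball knob, 24 mm in diameter, 12 g; starts in the cup
- knob3_center (a point): centre of a plain wooden ball knob, 24 mm in diameter, 12 g; starts in the cup; may be absent (None from the start)
- knob4_center (a point): centre of a plain wooden ball knob, 24 mm in diameter, 12 g; starts in the cup; may be absent (None from the start)
- knob5_center (a point): centre of a plain wooden ball knob, 24 mm in diameter, 12 g; starts in the cup; may be absent (None from the start)
- putty_knife: putty knife lying beyond the work, to be left alone; origin under its middle
- screwdriver: screwdriver lying beyond the work, to be left alone; origin under its middle

How it is judged:
On the way, in this order (a step that is already met when the one before it is completed fails the run):
1. the tall jar is held upside down (within about 35 degrees) (angle between tall_mid's own z axis and vertical above 2.53 rad and height (world z) of tall_mid above 0.08 m), for 0.5 s.
2. the tall jar stands upright on the rubber mat, let go (angle between tall_mid's own z axis and vertical below 0.12 rad and x of tall_mid in the frame of mat between -0.06 and 0.06 m and y of tall_mid in the frame of mat between -0.145 and 0.145 m and z of tall_mid in the frame of mat between 0.0725 and 0.0845 m and linear speed of tall below 0.03 m/s and contact force between tall and the fingers below 0.1 N), for 0.2 s.
3. the mid jar is held upside down (within about 35 degrees) (angle between mid_mid's own z axis and vertical above 2.53 rad and height (world z) of mid_mid above 0.08 m), for 0.5 s.
4. the mid jar stands upright on the rubber mat, let go (angle between mid_mid's own z axis and vertical below 0.12 rad and x of mid_mid in the frame of mat between -0.06 and 0.06 m and y of mid_mid in the frame of mat between -0.145 and 0.145 m and z of mid_mid in the frame of mat between 0.06 and 0.072 m and linear speed of mid below 0.03 m/s and contact force between mid and the fingers below 0.1 N), for 0.2 s.
5. the short jar is held upside down (within about 35 degrees) (angle between short_mid's own z axis and vertical above 2.53 rad and height (world z) of short_mid above 0.08 m), for 0.5 s.
6. the short jar stands upright on the rubber mat, let go (angle between short_mid's own z axis and vertical below 0.12 rad and x of short_mid in the frame of mat between -0.06 and 0.06 m and y of short_mid in the frame of mat between -0.145 and 0.145 m and z of short_mid in the frame of mat between 0.0475 and 0.0595 m and linear speed of short below 0.03 m/s and contact force between short and the fingers below 0.1 N), for 0.2 s.
At the end, for the whole second after the job is handed in: every jar present stands upright (within 7 degrees) on the rubber mat with its axis at most 60 mm (mat x) and 145 mm (mat y) from the mat's centre; every ball knob present lies in the plywood tray, below 65 mm; the cup stands upright (within 6 degrees) on the bench top; all at rest (angle between each of tall_mid, mid_mid, short_mid's own z axis and vertical below 0.12 rad and x of tall_mid in the frame of mat between -0.06 and 0.06 m and y of tall_mid in the frame of mat between -0.145 and 0.145 m and z of tall_mid in the frame of mat between 0.0725 and 0.0845 m and linear speed of each of tall, mid, short, cup below 0.03 m/s and x of mid_mid in the frame of mat between -0.06 and 0.06 m and y of mid_mid in the frame of mat between -0.145 and 0.145 m and z of mid_mid in the frame of mat between 0.06 and 0.072 m and x of short_mid in the frame of mat between -0.06 and 0.06 m and y of short_mid in the frame of mat between -0.145 and 0.145 m and z of short_mid in the frame of mat between 0.0475 and 0.0595 m and x of knob0_center in the frame of tray between -0.072 and 0.072 m and y of knob0_center in the frame of tray between -0.062 and 0.062 m and z of each of knob0_center, knob1_center, knob2_center, knob3_center, knob4_center, knob5_center in the frame of tray below 0.065 m and linear speed of each of knob0, knob1, knob2, knob3, knob4, knob5 below 0.05 m/s and x of knob1_center in the frame of tray between -0.072 and 0.072 m and y of knob1_center in the frame of tray between -0.062 and 0.062 m and x of knob2_center in the frame of tray between -0.072 and 0.072 m and y of knob2_center in the frame of tray between -0.062 and 0.062 m and x of knob3_center in the frame of tray between -0.072 and 0.072 m and y of knob3_center in the frame of tray between -0.062 and 0.062 m and x of knob4_center in the frame of tray between -0.072 and 0.072 m and y of knob4_center in the frame of tray between -0.062 and 0.062 m and x of knob5_center in the frame of tray between -0.072 and 0.072 m and y of knob5_center in the frame of tray between -0.062 and 0.062 m and angle between cup_mid's own z axis and vertical below 0.1 rad and height (world z) of cup_mid between 0.044 and 0.056 m); the robot touches nothing.
It fails at once if the putty knife or the screwdriver is moved more than 30 mm (distance of any of putty_knife, screwdriver from where it was at the start of the episode above 0.03 m).
Of tall, mid, short only 2 to 3 are there at a start; the rules pass over those that are not, and their reading is None.
Of knob3, knob4, knob5 only 1 to 3 are there at a start; the rules pass over those that are not, and their reading is None.
At some moment in a run one of tall, mid, short may be knocked a few centimetres aside while the robot is not near it.
It also fails if it takes over 210 s, if anything falls off the work surface, if the arm or the gripper's body presses on something with over 40 N, if the wrist force passes 120 N, or if a joint passes its speed limit or range.

## Working session

There is one attempt and no reset: what is moved stays moved. The work goes in short steps, Python scripts to look and compute and a tool call to move; the robot and the scene stay as the last step left them, time stands still between calls to the robot, and variables do not carry over. Pictures are saved under pics/ and viewed, at most 14 in all, crops included, and the job is handed in when it is done.

Besides the shell and the picture viewer there is one more tool, called after "Request:" as a command line: name --argument value ..., lists and objects as JSON in quotes. carry_out: Moves the arm, as the interface text tells. Its arguments: {"type":"object","properties":{"steps":{"type":"array","items":{"type":"array"}},"hand":{"type":"number"},"force":{"type":"number"}},"required":["steps"]}

```bash
mkdir -p pics; ls; python3 - <<'E'
from bench import *
import cv2,numpy as np
print(bot.observe(),bot.grip_depth)
a=[]
for c in ("scene","side"):
    p,d=read_camera(c); cv2.imwrite(f"pics/{c}0.png",p); k=calibration(c); print(c,k); np.save(f"pics/{c}0.npy",d)
    for l in ("tall_mid","mid_mid","short_mid","cup_mid","mat","tray","shelf_board"):
        for r in find_in(c,l)[:2]:
            v,u=map(int,r["point"]); z=d[v,u]; K=k["intrinsics"];w=np.array(k["pose"])@[ (u-K[0][2])*z/K[0][0],(v-K[1][2])*z/K[1][1],z,1]
            print(c,l,round(r["conf"],2),(v,u),w[:3].round(3))
E
```

```text
pics
{'clock': 0.0, 'q': array([-1.24191430e+00,  2.64781207e-01,  1.60537086e+00,  1.49592564e-05,
        1.27368103e+00, -3.68891794e-02]), 'dq': array([-0.00241784, -0.00037272,  0.00091769,  0.00068199, -0.00096925,
       -0.00049426]), 'joint_efforts': array([ 3.46054458e-04, -5.02109134e+01, -3.56875134e+01,  7.29134073e-02,
        2.96763657e-02, -1.67096950e-04]), 'position': array([ 0.24120827, -0.62967475,  0.23737079]), 'eef_rot': array([-1.10934481e-03,  9.83322772e-01,  1.81865529e-01, -1.55894666e-04]), 'wrist_force': array([-0.59662306,  0.57917743, -1.11712293]), 'wrist_torque': array([ 0.00099925,  0.02491472, -0.01546753]), 'finger_force': 0.0, 'gripper_width': 0.08783351606481052} 0.0187
scene {'intrinsics': array([[374.02680969,   0.        , 263.20764566],
       [  0.        , 374.02680969, 193.82071595],
       [  0.        ,   0.        ,   1.        ]]), 'pose': array([[ 0.74199724,  0.38807439, -0.5466611 ,  1.07137804],
       [ 0.67004817, -0.45581479,  0.58589105, -0.50738316],
       [-0.0218069 , -0.80101881, -0.59824186,  0.58455939],
       [ 0.   
[... 561 characters left out ...]
7],
       [  0.        ,   0.        ,   1.        ]]), 'pose': array([[-0.96006011, -0.14473227,  0.23945177,  0.42315953],
       [-0.27968246,  0.47228149, -0.83589947,  0.66128188],
       [ 0.00789299, -0.86948419, -0.4938977 ,  0.48701466],
       [ 0.        ,  0.        ,  0.        ,  1.        ]])}
side tall_mid 0.87 (325, 179) [0.594 0.398 0.133]
side mid_mid 0.89 (237, 249) [0.578 0.164 0.104]
side cup_mid 0.57 (201, 237) [0.655 0.006 0.076]
side mat 0.6 (182, 295) [ 0.569 -0.257  0.006]
side mat 0.53 (226, 303) [ 0.509 -0.045  0.004]
side tray 0.6 (228, 302) [ 0.509 -0.032  0.007]
side tray 0.26 (237, 252) [0.572 0.163 0.105]
side shelf_board 0.58 (317, 232) [0.574 0.271 0.016]
```

View pics/scene0.png

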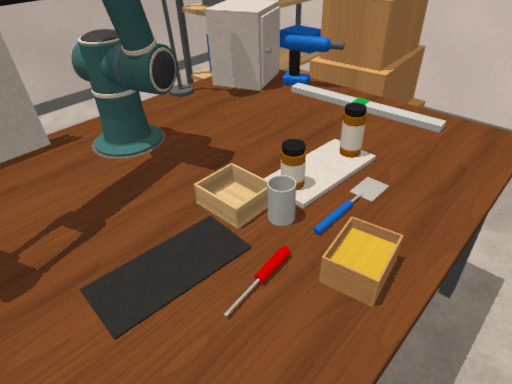

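View pics/side0.png

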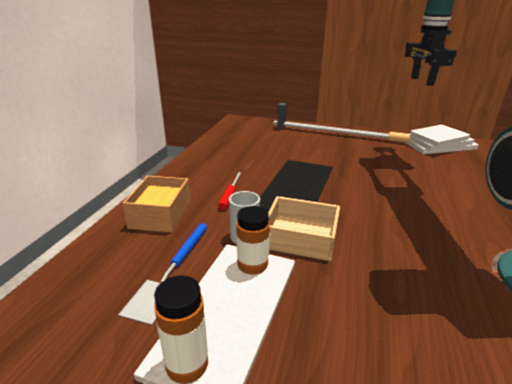

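```bash
cat > h.py <<'E'
from bench import *
import cv2,numpy as np
from scipy.spatial.transform import Rotation as R
def cloud(c,p=None,d=None):
    k=calibration(c)
    if d is None: p,d=read_camera(c)
    K=k["intrinsics"]; v,u=np.indices(d.shape)
    P=np.stack([(u-K[0,2])*d/K[0,0],(v-K[1,2])*d/K[1,1],d],-1)@k["pose"][:3,:3].T+k["pose"][:3,3]
    P[d<=0]=np.nan
    return p,P
def box(Q,lo,hi): return Q[((Q>lo)&(Q<hi)).all(-1)]
E
python3 - <<'E'
from h import *
Q=[]
for c in ("scene","side"):
    p,P=cloud(c,cv2.imread(f"pics/{c}0.png"),np.load(f"pics/{c}0.npy")); Q.append(np.c_[P.reshape(-1,3),p.reshape(-1,3)])
Q=np.vstack(Q); Q=Q[np.isfinite(Q[:,0])]; X=Q[:,:3]
# height map
xs=np.arange(.3,.96,.02); ys=np.arange(.5,-.56,-.02)
H=np.full((len(xs),len(ys)),-1)
i=((X[:,0]-.3)/.02).astype(int); j=((.52-X[:,1])/.02).astype(int)
ok=(X[:,0]>.3)&(i<len(xs))&(j>=0)&(j<len(ys))&(X[:,2]<.3)
np.maximum.at(H,(i[ok],j[ok]),(X[ok,2]*1000).astype(int))
print("y",(ys*100).round().astype(int))
for a,r in zip(xs,H): print("%.2f"%a," ".join("%3d"%h for h in r))
E
```

```text
y [ 50  48  46  44  42  40  38  36  34  32  30  28  26  24  22  20  18  16
  14  12  10   8   6   4   2   0  -2  -4  -6  -8 -10 -12 -14 -16 -18 -20
 -22 -24 -26 -28 -30 -32 -34 -36 -38 -40 -42 -44 -46 -48 -50 -52 -54]
0.30   3   1   3   1   1   1   1   1   4   1   3   2   3   2   2   2   2   2   2   2   2   2   2   2   1   2   2   2   2   2   3   2   2   2   3   3   2   2   2   2   2   3   2   2   2   3   2   2   2   3   2   0   1
0.32   2   1   2   2   2   2   2   2   2   4   1   3   2   2   2   2   2   2   2   2   1   2   3   2   3   2   2   2   3   2   2   2   2   2   2   2   2   3   3   3   2   2   2   2   2   3   3   2   3   2   2   2   0
0.34   2   3   1   2   2   2   2   2   1   2   2   1   2   2   4   2   2   2   2   2   1   1   2   2   2   1   2   1   3   2   3   2   1   3   2   2   2   3   2   2   4   3   2   2   2   3   2   3   2   3   3   2   0
0.36   2   1   3   3   1   1   2   1   2   2   3   2   1   2   2   2   2   2   2   1   3   2   2   1   1   1   1   2   2   2   4   2   2   3   2   2   2   2   3   3   2   3   2   3   3   2   2   3   3   2   3   2   0
0.38   3   2  
[... 5578 characters left out ...]
2   0   0   1   1   2   0   1   0   3   1   2   0
0.90   1   1   1   2   1   2   3   2   2   2   2   2   2   2   2   1   2   2   3   1   2  64  72  70  71  71  71  71  71  70   2   2   2   2   2   2   2   3   2   1   1   1   0   2   0   1   1   1   1   0   0   0   0
0.92   1   1   1   1   1   2   2   2   2   2   2   2   2   2   2   2   2   2   1   2   1   1   2   2   1   1   1  70  70  70   1   2   2   1   1   1   2   2   1   1   1   0   2   1   0   2   1   0   1   1   1   1   1
0.94   2   1   2   1   1   2   2   2   2   2   2   1   1   3   2   2   2   2   2   2   2   2   1   1   1   2   2   1   1   1   2   2   2   2   2   1   1   2   1   0   1   1   1   1   1   2   0   0   2   0   2   1   0
```

The scene picture shows only two jars, tall (row 130, col 352) and mid (165, 293), on the white board. The cup is at (200, 282), the tray at (195, 233), the mat at (270, 165), and the tools lie beyond at (205, 340) and (275, 262). The side picture agrees.

```bash
python3 - <<'E'
from h import *
from scipy.optimize import least_squares
print([a for a in dir(bot) if a[0]!='_'])
Q=[]
for c in ("scene","side"):
    p,P=cloud(c,cv2.imread(f"pics/{c}0.png"),np.load(f"pics/{c}0.npy"))
    q=P.reshape(-1,3); q=q[np.isfinite(q[:,0])]; Q.append(q)
def fit(q,r):
    s=least_squares(lambda a:np.hypot(q[:,0]-a[0],q[:,1]-a[1])-r,q[:,:2].mean(0)+[-.0,0],loss='soft_l1',f_scale=.002); return s.x.round(4),len(q)
for i,q in enumerate(Q):
    print("tall",fit(box(q,[.5,.3,.03],[.68,.44,.138]),.031),np.median(box(q,[.5,.3,.155],[.68,.44,.2]),0).round(4))
    print("mid",fit(box(q,[.52,.075,.03],[.64,.19,.113]),.031),np.median(box(q,[.5,.07,.13],[.68,.2,.2]),0).round(4))
    c=box(q,[.575,-.03,.094],[.7,.065,.105]); print("cuprim",fit(c,.0315))
    m=box(q,[.43,-.5,.005],[.67,-.095,.015]); 
    if len(m): print("mat",cv2.minAreaRect((m[:,:2]).astype(np.float32)))
    t=box(q,[.4,-.12,.055],[.576,.09,.065]); print("tray",cv2.minAreaRect((t[:,:2]).astype(np.float32)))
E
```

```text
['IKError', 'close_job', 'grip_depth', 'observe']
tall (array([0.6077, 0.3695]), 773) [0.6111 0.3623 0.1605]
mid (array([0.5799, 0.1325]), 545) [0.5833 0.1282 0.1356]
cuprim (array([0.6319, 0.0252]), 177)
mat ((0.5633575916290283, -0.2510787844657898), (0.3192180097103119, 0.152126744389534), 85.42996215820312)
tray ((0.5030349493026733, -0.009204387664794922), (0.13052164018154144, 0.14323009550571442), 89.52120971679688)
tall (array([0.6084, 0.3709]), 2567) [0.6062 0.3751 0.1611]
mid (array([0.5809, 0.134 ]), 1148) [0.579  0.1398 0.1357]
cuprim (array([0.6317, 0.0288]), 163)
mat ((0.5629850625991821, -0.24835699796676636), (0.31304705142974854, 0.14966489374637604), 85.56922149658203)
tray ((0.5033226013183594, -0.005330592393875122), (0.1401883363723755, 0.13276438415050507), 0.7894039154052734)
```

Request:
carry_out --steps '[[[0,0,-0.1],[0,0,0]],[[0,0,-0.1],[4,0,0]],[[0,0,-0.1],[4,0,0]],[[0,0,-0.1],[4,0,0]],[[0,0,-0.1],[4,0,0]],[[0,0,-0.1],[4,0,0]],[[0,0,-0.1],[4,0,0]]]' --hand 1 --force 30

```text
clock: 1.5
position: [0.2416, -0.6307, 0.336]
eef_rot: [-0.272, 0.945, 0.175, -0.05]
wrist_force: [0.8, 0.6, 0.4]
gripper_width: 0.0878
finger_force: 0.0
```

```bash
python3 - <<'E'
from h import *
s=bot.observe(); print(s['clock'],s['q'].round(4),s['position'].round(4),s['eef_rot'].round(4))
E
```

```text
1.5 [-1.2341  0.6061  1.0476 -0.0173  2.0477 -0.0327] [ 0.2416 -0.6307  0.336 ] [-0.2718  0.945   0.1748 -0.0502]
```

```bash
cat >> h.py <<'E'
h,L1,L2,lt=.25,.512,.566,.34
LO=np.array([-2.63,-.94,.31,-1.31,0,-2.55]);HI=np.array([2.63,2.18,2.57,4.45,2.66,2.55])
M=np.array([[0,-1,0],[1,0,0],[0,0,1.]])
rz=lambda a:R.from_euler('z',a).as_matrix(); ry=lambda a:R.from_euler('y',a).as_matrix()
def fk(q):
    A=rz(q[0]); e=A@ry(q[1]); f=e@ry(q[2]); T=f@rz(q[3])@ry(q[4])@rz(q[5])@M
    return np.array([0,0,h])+e[:,2]*L1+f[:,2]*L2+T[:,2]*lt,T
def ik(p,T):
    w=p-lt*T[:,2]; q1=np.arctan2(w[1],w[0]); r=np.hypot(w[0],w[1]); z=w[2]-h
    c=(r*r+z*z-L1**2-L2**2)/2/L1/L2
    if abs(c)>1: return None
    q3=np.arccos(c); q2=np.arctan2(r,z)-np.arctan2(L2*np.sin(q3),L1+L2*np.cos(q3))
    W=(rz(q1)@ry(q2+q3)).T@T@M.T
    e=R.from_matrix(W).as_euler('ZYZ'); out=[]
    for a,b,g in ((e[0],e[1],e[2]),(e[0]+np.pi,-e[1],e[2]+np.pi)):
        if b<0: continue
        for k in range(-1,2):
            for m in range(-1,2):
                q=np.array([q1,q2,q3,a+2*np.pi*k,b,g+2*np.pi*m])
                if (q>LO-.0).all() and (q<HI).all(): out.append(q)
    return out
def tool(yaw,el,roll):  # degrees; z at yaw/elevation, roll=0: y horizontal, x down-ish
    y,e=np.radians([yaw,el]); z=np.array([np.cos(e)*np.cos(y),np.cos(e)*np.sin(y),np.sin(e)])
    s=np.array([-np.sin(y),np.cos(y),0]); T=np.c_[np.cross(s,z),s,z]
    return T@rz(np.radians(roll))
def delta(T0,p0,T,p): # shift, turn (8deg units) in tool axes
    return (T0.T@(p-p0)).round(4),(R.from_matrix(T0.T@T).as_rotvec()/np.radians(8)).round(3)
E
python3 - <<'E'
from h import *
for q in ([-1.24191430e+00,2.64781207e-01,1.60537086e+00,0,1.27368103e+00,-3.68891794e-02],[-1.2341,.6061,1.0476,-.0173,2.0477,-.0327]):
    p,T=fk(q); print(p.round(4),R.from_matrix(T).as_quat(scalar_first=True).round(4))
d=lambda t:t.round(2) if t is not None else None
gd=.0187
for nm,g in (("tall",[.608,.37,.1]),("mid",[.58,.133,.1]),("tallplace",[.56,-.35,.09]),("midplace",[.56,-.2,.09]),("cup",[.632,.027,.075]),("inv",[.55,0,.3])):
    for rel in (-40,-20,0,20,40):
        yaw=np.degrees(np.arctan2(g[1],g[0]))+rel
        for el in (-30,-15,0,15):
            for roll in (0,180):
                if nm=="inv" and roll!=0 and el<0: pass
                T=tool(yaw,el,roll); s=ik(np.array(g)+gd*T[:,2],T)
                if s: print(nm,rel,el,roll,[x.round(2).tolist() for x in s])
E
```

```text
[ 0.2177 -0.6379  0.2372] [-1.100e-03  9.833e-01  1.819e-01 -2.000e-04]
[ 0.2181 -0.639   0.3359] [-0.2718  0.945   0.1748 -0.0502]
tall -40 -15 0 [[0.95, 0.54, 2.14, 4.4, 1.13, 1.12]]
tall -40 -15 180 [[0.95, 0.54, 2.14, 4.4, 1.13, -2.02]]
tall -40 0 0 [[0.96, 0.71, 2.12, 4.28, 1.43, 1.29]]
tall -40 0 180 [[0.96, 0.71, 2.12, 4.28, 1.43, -1.86]]
tall -40 15 0 [[0.95, 0.89, 2.04, 4.2, 1.74, 1.39]]
tall -40 15 180 [[0.95, 0.89, 2.04, 4.2, 1.74, -1.76]]
tall -20 -30 0 [[0.75, 0.31, 2.26, 4.06, 0.61, 1.05]]
tall -20 -30 180 [[0.75, 0.31, 2.26, 4.06, 0.61, -2.09]]
tall -20 -15 0 [[0.79, 0.46, 2.31, 3.84, 1.01, 1.32]]
tall -20 -15 180 [[0.79, 0.46, 2.31, 3.84, 1.01, -1.82]]
tall -20 0 0 [[0.81, 0.66, 2.29, 3.76, 1.41, 1.46]]
tall -20 0 180 [[0.81, 0.66, 2.29, 3.76, 1.41, -1.69]]
tall -20 15 0 [[0.79, 0.87, 2.2, 3.73, 1.77, 1.53]]
tall -20 15 180 [[0.79, 0.87, 2.2, 3.73, 1.77, -1.61]]
tall 0 -30 0 [[0.55, 0.27, 2.32, 3.14, 0.5, 1.57]]
tall 0 -30 180 [[0.55, 0.27, 2.32, 3.14, 0.5, -1.57]]
tall 0 -15 0 [[0.55, 0.43, 2.37, 3.14, 0.97, 1.57]]
tall 0 -15 180 [[0.55, 0.43, 2.37, 3.14, 0.97, -1.57
[... 9303 characters left out ...]
 0.71]]
inv -20 -15 180 [[0.39, -0.33, 2.57, 4.36, 0.77, -2.43]]
inv 0 -30 0 [[0.0, -0.49, 2.5, 0.0, 0.08, -1.57]]
inv 0 -30 180 [[0.0, -0.49, 2.5, 0.0, 0.08, 1.57]]
inv 20 -30 180 [[-0.32, -0.4, 2.45, 1.33, 0.58, -0.09]]
inv 20 -15 0 [[-0.39, -0.33, 2.57, 1.93, 0.77, 2.43]]
inv 20 -15 180 [[-0.39, -0.33, 2.57, 1.93, 0.77, -0.71]]
inv 40 -30 180 [[-0.49, -0.21, 2.32, 1.26, 1.01, -0.34]]
inv 40 -15 0 [[-0.57, -0.1, 2.4, 1.57, 1.17, 2.46]]
inv 40 -15 180 [[-0.57, -0.1, 2.4, 1.57, 1.17, -0.69]]
inv 40 0 0 [[-0.6, 0.08, 2.45, 1.8, 1.41, 2.17]]
inv 40 0 180 [[-0.6, 0.08, 2.45, 1.8, 1.41, -0.97]]
inv 40 15 0 [[-0.57, 0.3, 2.44, 1.95, 1.7, 1.95]]
inv 40 15 180 [[-0.57, 0.3, 2.44, 1.95, 1.7, -1.19]]
```

```bash
cat > fitk.py <<'E'
import re
from h import *
from scipy.optimize import least_squares
E
python3 - <<'E'
s=open('h.py').read()
s=s.replace("h,L1,L2,lt=.25,.512,.566,.34","h,L1,L2,lt,dy=.25,.512,.566,.34,.0248")
s=s.replace("return np.array([0,0,h])+","return np.array([0,0,h])+A[:,1]*dy+")
s=s.replace("q1=np.arctan2(w[1],w[0]); r=np.hypot(w[0],w[1]);","rr=np.hypot(w[0],w[1]); q1=np.arctan2(w[1],w[0])-np.arcsin(dy/rr); r=np.sqrt(rr*rr-dy*dy);")
s+='''
GD=.0187
def gp(g,T,back=0): return np.array(g)+(GD-back)*T[:,2]
def show(T0,p0,qa,qb,n):
    for i in range(1,n+1):
        p,T=fk(qa+(qb-qa)*i/n); s,t=delta(T0,p0,T,p); print([s.round(3).tolist(),t.round(2).tolist()],"  z",p.round(2))
def cur():
    s=bot.observe(); return s['q'],s['position'],R.from_quat(s['eef_rot'],scalar_first=True).as_matrix()
def nearest(sols,q): return min(sols,key=lambda a:abs(a-q).max()) if sols else None
'''
open('h.py','w').write(s)
E
python3 - <<'E'
from h import *
q,p,T0=cur()
T=tool(42,-30,180)
for back,dz in ((0,0),(.1,0),(.1,.1)):
    s=ik(gp([.632,.027,.075+dz],T,back),T); print(back,dz,[x.round(3).tolist() for x in s or []])
for el in (-60,-45,-30,-15,0):
  for yaw in (20,42,60):
    T=tool(yaw,el,0); s=ik(gp([.52,0,.17],T),T); print('pour',el,yaw,[x.round(2).tolist() for x in s or []])
T=tool(42,-30,180);qb=nearest(ik(gp([.632,.027,.175],T,.1),T),q)
pf,Tf=fk(q); show(Tf,pf,q,qb,18)
E
```

```text
0 0 [[-0.413, 0.355, 2.278, 1.657, 0.914, -0.977]]
0.1 0 [[-0.601, 0.196, 2.343, 1.435, 1.015, -0.866]]
0.1 0.1 [[-0.601, -0.005, 2.303, 1.295, 1.065, -0.592]]
pour -60 20 [[-0.21, -0.21, 2.34, 0.49, 0.61, -2.48]]
pour -60 42 []
pour -60 60 []
pour -45 20 []
pour -45 42 []
pour -45 60 []
pour -30 20 []
pour -30 42 [[-0.6, -0.01, 2.44, 1.37, 1.03, 2.39]]
pour -30 60 [[-0.62, 0.15, 2.27, 1.14, 1.24, 2.34]]
pour -15 20 []
pour -15 42 [[-0.69, 0.18, 2.48, 1.57, 1.27, 2.07]]
pour -15 60 [[-0.69, 0.31, 2.28, 1.29, 1.43, 2.11]]
pour 0 20 []
pour 0 42 [[-0.72, 0.42, 2.46, 1.68, 1.54, 1.83]]
pour 0 60 [[-0.71, 0.51, 2.26, 1.39, 1.64, 1.94]]
[[0.046, -0.003, 0.018], [-0.15, 0.33, -0.66]]   z [ 0.28 -0.6   0.32]
[[0.092, -0.009, 0.036], [-0.28, 0.69, -1.28]]   z [ 0.32 -0.57  0.31]
[[0.138, -0.018, 0.054], [-0.42, 1.06, -1.85]]   z [ 0.35 -0.54  0.3 ]
[[0.183, -0.03, 0.072], [-0.55, 1.45, -2.38]]   z [ 0.39 -0.51  0.29]
[[0.227, -0.045, 0.091], [-0.67, 1.84, -2.86]]   z [ 0.42 -0.47  0.28]
[[0.269, -0.063, 0.11], [-0.79, 2.26, -3.29]]   z [ 0.45 -0.43  0.28]
[[0.308, -0.082, 0.128], [-0.91, 2.67, -3.67]]   z [ 0.48 -0.39  0.27]
[[0.345, -0.104, 0.147], [-1.03, 3.09, -3.99]]   z [ 0.5  -0.35  0.27]
[[0.38, -0.126, 0.165], [-1.14, 3.51, -4.26]]   z [ 0.53 -0.31  0.26]
[[0.411, -0.15, 0.183], [-1.26, 3.92, -4.48]]   z [ 0.55 -0.27  0.26]
[[0.439, -0.173, 0.202], [-1.38, 4.32, -4.64]]   z [ 0.56 -0.24  0.26]
[[0.464, -0.197, 0.22], [-1.49, 4.71, -4.75]]   z [ 0.57 -0.2   0.25]
[[0.485, -0.22, 0.239], [-1.61, 5.08, -4.8]]   z [ 0.58 -0.17  0.25]
[[0.502, -0.242, 0.258], [-1.73, 5.42, -4.8]]   z [ 0.59 -0.13  0.25]
[[0.516, -0.263, 0.277], [-1.86, 5.74, -4.76]]   z [ 0.59 -0.1   0.24]
[[0.526, -0.283, 0.298], [-1.98, 6.02, -4.66]]   z [ 0.59 -0.07  0.23]
[[0.532, -0.301, 0.318], [-2.1, 6.27, -4.53]]   z [ 0.59 -0.04  0.23]
[[0.534, -0.317, 0.341], [-2.23, 6.48, -4.35]]   z [ 0.58 -0.02  0.22]
```

Request:
carry_out --steps '[[[0.046,-0.003,0.018],[-0.15,0.33,-0.66]],[[0.092,-0.009,0.036],[-0.28,0.69,-1.28]],[[0.138,-0.018,0.054],[-0.42,1.06,-1.85]],[[0.183,-0.03,0.072],[-0.55,1.45,-2.38]],[[0.227,-0.045,0.091],[-0.67,1.84,-2.86]],[[0.269,-0.063,0.11],[-0.79,2.26,-3.29]],[[0.308,-0.082,0.128],[-0.91,2.67,-3.67]],[[0.345,-0.104,0.147],[-1.03,3.09,-3.99]],[[0.38,-0.126,0.165],[-1.14,3.51,-4.26]],[[0.411,-0.15,0.183],[-1.26,3.92,-4.48]],[[0.439,-0.173,0.202],[-1.38,4.32,-4.64]],[[0.464,-0.197,0.22],[-1.49,4.71,-4.75]],[[0.485,-0.22,0.239],[-1.61,5.08,-4.8]],[[0.502,-0.242,0.258],[-1.73,5.42,-4.8]],[[0.516,-0.263,0.277],[-1.86,5.74,-4.76]],[[0.526,-0.283,0.298],[-1.98,6.02,-4.66]],[[0.532,-0.301,0.318],[-2.1,6.27,-4.53]],[[0.534,-0.317,0.341],[-2.23,6.48,-4.35]],[[0.534,-0.317,0.341],[-2.23,6.48,-4.35]]]' --hand 1

```text
clock: 3.4
position: [0.5747, -0.0151, 0.2164]
eef_rot: [-0.179, 0.809, 0.312, 0.466]
wrist_force: [-0.2, 0.4, -0.9]
gripper_width: 0.0882
finger_force: 0.0
```

```bash
python3 - <<'E'
from h import *
q,p,T=cur(); print(q.round(4).tolist(),p.round(4),fk(q)[0].round(4),np.abs(T-fk(q)[1]).max().round(4))
s=open('h.py').read()
from scipy.optimize import least_squares
D=[([-1.24191430e+00,2.64781207e-01,1.60537086e+00,0,1.27368103e+00,-3.68891794e-02],[.24120827,-.62967475,.23737079]),([-1.2341,.6061,1.0476,-.0173,2.0477,-.0327],[.2416,-.6307,.336]),(q,p)]
# params h,L1,L2,lt, dy(shoulder), forearm offset x,y
def f(x,q):
    A=rz(q[0]); e=A@ry(q[1]); g=e@ry(q[2]); T=g@rz(q[3])@ry(q[4])@rz(q[5])@M
    return np.array([0,0,x[0]])+A[:,1]*x[4]+e[:,2]*x[1]+g[:,2]*x[2]+T[:,2]*x[3]+T[:,0]*x[5]
x0=[.25,.512,.566,.34,.0,0.0]
r=least_squares(lambda x:np.r_[np.concatenate([f(x,a)-b for a,b in D])*1000,.0*(x-x0)],x0); print(r.x.round(4),r.fun.round(1))
E
```

```text
[-0.5973, -0.0175, 2.3129, 1.2921, 1.063, -0.5886] [ 0.5747 -0.0151  0.2164] [ 0.5751 -0.0158  0.216 ] 0.0
[ 2.490e-01  5.133e-01  5.653e-01  3.401e-01  2.510e-02 -2.000e-04] [-0.   0.1  0.2  0.  -0.  -0.1  0.1 -0.1 -0.  -0.   0.  -0.   0.   0.
 -0. ]
```

```bash
sed -i 's/^h,L1,L2,lt,dy=.*/h,L1,L2,lt,dy=.249,.5133,.5653,.3401,.0251/' h.py; python3 - <<'E'
from h import *
q,p,T0=cur()
T=tool(42,-30,180)
for b in (.1,.05,0):
    pp=gp([.632,.027,.075],T,b); print(pp.round(3),delta(T0,p,T,pp), nearest(ik(pp,T),q).round(2))
E
```

```text
[ 0.58  -0.02   0.116] (array([-0.087 ,  0.0069,  0.0509]), array([-0.009,  0.019,  0.015])) [-0.6   0.2   2.34  1.43  1.02 -0.87]
[0.612 0.009 0.091] (array([-0.0869,  0.007 ,  0.1009]), array([-0.009,  0.019,  0.015])) [-0.5   0.28  2.32  1.55  0.96 -0.92]
[0.644 0.038 0.066] (array([-0.0867,  0.007 ,  0.1509]), array([-0.009,  0.019,  0.015])) [-0.41  0.36  2.28  1.66  0.91 -0.98]
```

Request:
carry_out --steps '[[[-0.04,0.003,0.025],[0,0,0]],[[-0.087,0.007,0.051],[0,0,0]],[[-0.087,0.007,0.051],[0,0,0]],[[-0.087,0.007,0.076],[0,0,0]],[[-0.087,0.007,0.101],[0,0,0]],[[-0.087,0.007,0.126],[0,0,0]],[[-0.087,0.007,0.14],[0,0,0]],[[-0.087,0.007,0.151],[0,0,0]],[[-0.087,0.007,0.151],[0,0,0]],[[-0.087,0.007,0.151],[0,0,0]]]'

```text
clock: 4.4
position: [0.6496, 0.033, 0.0687]
eef_rot: [-0.178, 0.808, 0.311, 0.468]
wrist_force: [0.0, -0.4, 0.2]
gripper_width: 0.0883
finger_force: 0.0
```

```bash
python3 - <<'E'
from h import *
p,P=cloud("scene"); cv2.imwrite("pics/a1.png",p)
print(cur()[1].round(4))
E
```

```text
[0.6493 0.0329 0.0683]
```

View pics/a1.png

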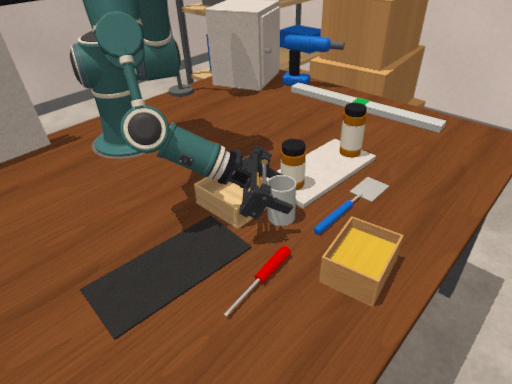

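The picture shows the fingers straddling the cup at (205, 280), but the arm is 7 mm off-centre, because the earlier reading lagged. I'll correct that and then close.

Request:
carry_out --steps '[[[0,-0.007,0],[0,0,0]],[[0.001,-0.007,0.001],[0,0,0]],[[0.001,-0.007,0.001],[0,0,0]],[[0.001,-0.007,0.001],[0,0,0]]]'

```text
clock: 4.85
position: [0.6451, 0.0395, 0.0669]
eef_rot: [-0.179, 0.809, 0.311, 0.467]
wrist_force: [0.8, 0.7, 0.7]
gripper_width: 0.0883
finger_force: 0.0
```

Request:
carry_out --steps '[[[0,0,0],[0,0,0]],[[0,0,0],[0,0,0]],[[0,0,0],[0,0,0]],[[0,0,0],[0,0,0]],[[0,0,0],[0,0,0]],[[0,0,0],[0,0,0]],[[0,0,0],[0,0,0]]]' --hand 0 --force 30

```text
clock: 5.55
position: [0.6453, 0.0394, 0.0669]
eef_rot: [-0.178, 0.809, 0.311, 0.467]
wrist_force: [0.8, -0.3, -0.8]
gripper_width: 0.065
finger_force: 29.7
```

```bash
python3 - <<'E'
from h import *
q,p,T0=cur(); print(p.round(4),q.round(3))
# pour: transit pose T same (yaw,-30,180), then roll. mouth over tray
def plan(yaw,el,roll,g): 
    T=tool(yaw,el,roll); pp=gp(g,T); s=ik(pp,T); return T,pp,s
Tg=tool(42,-30,180); c_t=Tg.T@[0,0,1]
for yaw,el,roll in ((42,-30,180),(42,-30,110),(42,-30,70),(42,-30,50),(42,-30,30),(42,-20,30),(42,-15,10)):
    for g in ([.53,.02,.17],):
        T,pp,s=plan(yaw,el,roll,g); c=T@c_t; print(yaw,el,roll,'c',c.round(2),'mouth',(np.array(g)+.025*c).round(3),[x.round(2).tolist() for x in s or []])
E
```

```text
[0.6453 0.0394 0.0669] [-0.409  0.355  2.275  1.659  0.91  -0.974]
42 -30 180 c [0. 0. 1.] mouth [0.53  0.02  0.195] [[-0.54, -0.0, 2.44, 1.41, 1.0, -0.74]]
42 -30 110 c [-0.76  0.41  0.51] mouth [0.511 0.03  0.183] [[-0.54, -0.0, 2.44, 1.41, 1.0, -1.96]]
42 -30 70 c [-0.98  0.22 -0.01] mouth [0.506 0.025 0.17 ] []
42 -30 50 c [-0.97  0.02 -0.23] mouth [0.506 0.02  0.164] []
42 -30 30 c [-0.89 -0.22 -0.4 ] mouth [0.508 0.015 0.16 ] []
42 -20 30 c [-0.83 -0.16 -0.53] mouth [0.509 0.016 0.157] []
42 -15 10 c [-0.62 -0.36 -0.69] mouth [0.514 0.011 0.153] [[-0.63, 0.18, 2.48, 1.63, 1.24, 2.24]]
```

```bash
python3 - <<'E'
from h import *
q,p,T0=cur()
Tg=tool(42,-30,180); c_t=Tg.T@[0,0,1]
g0=p-GD*T0[:,2]; g0[2]+=.1
pts=[(42,-30,180,g0),(42,-30,180,[.53,.02,.17])]
for dr in (30,60,90,110,125,140,155): pts.append((42,-30+ (dr>110)*(dr-110)*.3,180+dr,[.53,.02,.17]))
for yaw,el,roll,g in pts:
    T=tool(yaw,el,roll); pp=gp(g,T); s=ik(pp,T); c=T@c_t
    sh,t=delta(T0,p,T,pp)
    print(el,roll,sh.round(3).tolist(),t.round(2).tolist(),'c',c.round(2),'mouth',(np.array(g)+.025*c).round(3),[x.round(2).tolist() for x in s or []])
E
```

```text
-30 180 [0.087, 0.0, -0.05] [0.01, 0.01, 0.01] c [0. 0. 1.] mouth [0.633 0.029 0.201] [[-0.41, 0.15, 2.26, 1.48, 0.91, -0.69]]
-30 180 [0.04, -0.063, -0.118] [0.01, 0.01, 0.01] c [0. 0. 1.] mouth [0.53  0.02  0.195] [[-0.54, -0.0, 2.44, 1.41, 1.0, -0.74]]
-30.0 210 [0.04, -0.063, -0.118] [0.01, 0.01, 3.76] c [ 0.25 -0.36  0.9 ] mouth [0.536 0.011 0.192] [[-0.54, -0.0, 2.44, 1.41, 1.0, -0.22]]
-30.0 240 [0.04, -0.063, -0.118] [0.01, 0.0, 7.51] c [ 0.34 -0.7   0.63] mouth [0.539 0.002 0.186] [[-0.54, -0.0, 2.44, 1.41, 1.0, 0.3]]
-30.0 270 [0.04, -0.063, -0.118] [0.01, 0.0, 11.26] c [ 0.26 -0.93  0.25] mouth [ 0.536 -0.003  0.176] [[-0.54, -0.0, 2.44, 1.41, 1.0, 0.83]]
-30.0 290 [0.04, -0.063, -0.118] [0.01, -0.0, 13.76] c [ 0.11 -0.99 -0.01] mouth [ 0.533 -0.005  0.17 ] [[-0.54, -0.0, 2.44, 1.41, 1.0, 1.18]]
-25.5 305 [0.041, -0.063, -0.118] [0.62, 0.32, 15.62] c [-0.02 -0.97 -0.23] mouth [ 0.53  -0.004  0.164] [[-0.58, 0.04, 2.46, 1.49, 1.06, 1.33]]
-21.0 320 [0.043, -0.063, -0.119] [1.39, 0.5, 17.46] c [-0.15 -0.89 -0.44] mouth [ 0.526 -0.002  0.159] [[-0.6, 0.09, 2.47, 1.56, 1.14, 1.49]]
-16.5 335 [0.044, -0.063, -0.119] [2.29, 0.5, 19.26] c [-0.28 -0.74 -0.61] mouth [0.523 0.001 0.155] [[-0.62, 0.16, 2.48, 1.61, 1.22, 1.66]]
```

Request:
carry_out --steps '[[[0.03,0,-0.017],[0,0,0]],[[0.06,0,-0.035],[0,0,0]],[[0.087,0,-0.05],[0,0,0]],[[0.08,-0.02,-0.065],[0,0,0]],[[0.07,-0.045,-0.08],[0,0,0]],[[0.06,-0.07,-0.095],[0,0,0]],[[0.046,-0.092,-0.107],[0,0,0]],[[0.046,-0.092,-0.107],[0,0,1]],[[0.046,-0.092,-0.107],[0,0,2]],[[0.046,-0.092,-0.107],[0,0,3]],[[0.046,-0.092,-0.107],[0,0,4]],[[0.046,-0.092,-0.107],[0,0,5]],[[0.046,-0.092,-0.107],[0,0,6]],[[0.046,-0.092,-0.107],[0,0,7]],[[0.046,-0.092,-0.107],[0,0,8]],[[0.046,-0.092,-0.107],[0,0,9]],[[0.046,-0.092,-0.107],[0,0,10]],[[0.046,-0.092,-0.107],[0,0,11]],[[0.046,-0.092,-0.107],[0,0,11.5]],[[0.046,-0.092,-0.107],[0,0,11.5]]]'

```text
clock: 7.55
position: [0.531, 0.0618, 0.1594]
eef_rot: [-0.459, 0.786, -0.366, 0.195]
wrist_force: [-0.2, 0.2, -2.1]
gripper_width: 0.065
finger_force: 30.0
```

```bash
python3 - <<'E'
from h import *
p_,P=cloud("scene"); cv2.imwrite("pics/a2.png",p_)
q,p,T0=cur(); print(q.round(2),p.round(4),(p-GD*T0[:,2]).round(4),bot.observe()['gripper_width'])
Tg=tool(42,-30,180); c_t=Tg.T@[0,0,1]; print('c',(T0@c_t).round(2))
g=p-GD*T0[:,2]
for dr,el in ((110,-30),(120,-28),(130,-25),(140,-22),(150,-18),(160,-14),(165,-10)):
    T=tool(42,el,180+dr); pp=gp(g,T); s=ik(pp,T); c=T@c_t; sh,t=delta(T0,p,T,pp)
    print(el,dr,sh.round(3).tolist(),t.round(2).tolist(),'c',c.round(2),'mouth',(g+.025*c).round(3),[x.round(2).tolist() for x in s or []])
E
```

```text
[-0.48 -0.05  2.49  1.45  0.96  0.87] [0.5312 0.0618 0.1596] [0.5192 0.0509 0.169 ] 0.06540170194323269
c [ 0.25 -0.94  0.23]
-30 110 [0.0, -0.0, -0.0] [0.01, -0.0, 2.27] c [ 0.11 -0.99 -0.01] mouth [0.522 0.026 0.169] [[-0.48, -0.05, 2.49, 1.46, 0.96, 1.18]]
-28 120 [-0.0, -0.001, -0.0] [0.26, -0.07, 3.52] c [ 0.02 -0.99 -0.15] mouth [0.52  0.026 0.165] [[-0.5, -0.03, 2.5, 1.5, 0.99, 1.3]]
-25 130 [-0.0, -0.002, -0.0] [0.61, -0.23, 4.76] c [-0.07 -0.95 -0.29] mouth [0.517 0.027 0.162] [[-0.52, 0.0, 2.51, 1.55, 1.04, 1.4]]
-22 140 [-0.0, -0.003, -0.0] [0.94, -0.46, 6.0] c [-0.16 -0.89 -0.43] mouth [0.515 0.029 0.158] [[-0.54, 0.04, 2.52, 1.6, 1.09, 1.51]]
-18 150 [-0.0, -0.004, -0.0] [1.36, -0.81, 7.24] c [-0.24 -0.8  -0.56] mouth [0.513 0.031 0.155] [[-0.56, 0.1, 2.53, 1.65, 1.16, 1.59]]
-14 160 [-0.0, -0.005, -0.001] [1.73, -1.25, 8.46] c [-0.31 -0.68 -0.67] mouth [0.511 0.034 0.152] [[-0.58, 0.16, 2.53, 1.7, 1.24, 1.68]]
-10 165 [-0.0, -0.006, -0.001] [2.11, -1.67, 9.04] c [-0.32 -0.59 -0.74] mouth [0.511 0.036 0.151] [[-0.59, 0.23, 2.53, 1.73, 1.32, 1.69]]
```

View pics/a2.png

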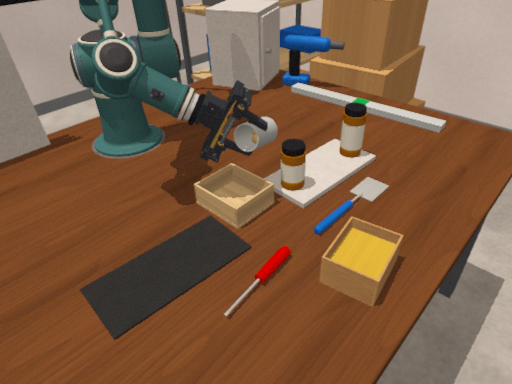

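The cup is held with its mouth level at (140, 250), above the tray at (195, 233). Pouring slowly now.

Request:
carry_out --steps '[[[0,0.008,0.005],[0,0,0.8]],[[0,0.017,0.01],[0,0,1.6]],[[0,0.017,0.01],[0.01,0,2.27]],[[0,0.017,0.01],[0.13,-0.03,2.9]],[[0,0.016,0.01],[0.26,-0.07,3.52]],[[0,0.016,0.01],[0.44,-0.15,4.1]],[[0,0.015,0.01],[0.61,-0.23,4.76]],[[0,0.015,0.01],[0.78,-0.35,5.4]],[[0,0.014,0.01],[0.94,-0.46,6]],[[0,0.014,0.01],[0.94,-0.46,6]],[[0,0.014,0.01],[0.94,-0.46,6]],[[0,0.014,0.01],[0.94,-0.46,6]],[[0,0.014,0.01],[1.15,-0.65,6.6]],[[0,0.013,0.01],[1.36,-0.81,7.24]],[[0,0.013,0.01],[1.36,-0.81,7.24]],[[0,0.012,0.01],[1.73,-1.25,8.46]],[[0,0.011,0.009],[2.11,-1.67,9.04]],[[0,0.011,0.009],[2.11,-1.67,9.04]],[[0,0.011,0.009],[2.11,-1.67,9.04]],[[0,0.011,0.009],[2.11,-1.67,9.04]]]'

```text
clock: 9.6
position: [0.5337, 0.0631, 0.1468]
eef_rot: [0.625, -0.366, 0.673, 0.148]
wrist_force: [0.1, 0.6, -0.9]
gripper_width: 0.0652
finger_force: 30.0
```

```bash
python3 - <<'E'
from h import *
a,_=read_camera("scene"); b,_=read_camera("side"); cv2.imwrite("pics/a3.png",np.hstack([cv2.resize(a[100:260,120:370],(400,256)),cv2.resize(b[140:300,170:420],(400,256))]))
for k in range(6): print(k,[(c,round(r["conf"],2),np.round(r["point"])) for c in("scene","side") for r in find_in(c,f"knob{k}_center")[:7]]) if k==0 else None
q,p,T0=cur(); print(q.round(2),p.round(4),(p-GD*T0[:,2]).round(4),bot.observe()['gripper_width'])
E
```

```text
0 [('side', 0.46, array([222., 329.]))]
[-0.59  0.29  2.53  1.75  1.33  1.63] [0.5336 0.0632 0.1471] [0.5199 0.0509 0.1503] 0.06529913154776425
```

View pics/a3.png

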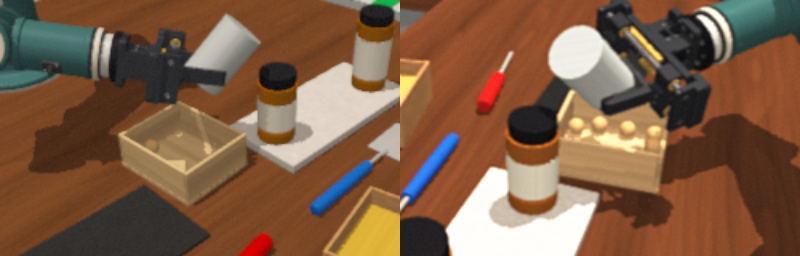

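The tray shows four knobs along its near wall (side crop, around (600, 125)), and nothing has spilled. Next I turn the cup back and stand it at about (0.632, -0.035).

```bash
python3 - <<'E'
from h import *
q,p,T0=cur(); g=np.array([.52,.051,.17])
def row(el,roll,g):
    T=tool(42,el,roll); pp=gp(g,T); sh,t=delta(T0,p,T,pp); s=ik(pp,T); q=nearest(s,qc) if s else None
    print([sh.round(3).tolist(),t.round(2).tolist()],q.round(2) if q is not None else None)
qc=q
for r in np.arange(337,179,-8.3): row(-30+ max(0,(r-290)/50*18),r,g)
print('then from the final pose'); p=gp(g,tool(42,-30,180)); T0=tool(42,-30,180)
for G in ([.56,.02,.18],[.6,-.01,.18],[.632,-.035,.17],[.632,-.035,.12],[.632,-.035,.0775]): row(-30,180,G)
E
```

```text
[[-0.018, -0.005, -0.003], [-0.14, 0.37, -0.98]] [-0.58  0.17  2.53  1.71  1.26  1.62]
[[-0.017, -0.004, -0.003], [-0.31, 0.7, -2.02]] [-0.57  0.12  2.53  1.67  1.2   1.53]
[[-0.016, -0.004, -0.004], [-0.54, 1.01, -3.05]] [-0.55  0.08  2.52  1.64  1.14  1.45]
[[-0.015, -0.004, -0.004], [-0.81, 1.3, -4.08]] [-0.54  0.04  2.52  1.6   1.09  1.37]
[[-0.014, -0.004, -0.004], [-1.13, 1.56, -5.1]] [-0.52  0.    2.51  1.55  1.04  1.3 ]
[[-0.013, -0.004, -0.004], [-1.5, 1.78, -6.12]] [-0.5  -0.03  2.5   1.5   0.99  1.23]
[[-0.012, -0.003, -0.004], [-1.82, 1.88, -7.13]] [-0.48 -0.05  2.49  1.46  0.96  1.14]
[[-0.012, -0.003, -0.004], [-1.98, 1.76, -8.16]] [-0.48 -0.05  2.49  1.46  0.96  0.99]
[[-0.012, -0.003, -0.004], [-2.13, 1.64, -9.18]] [-0.48 -0.05  2.49  1.46  0.96  0.85]
[[-0.012, -0.003, -0.004], [-2.28, 1.5, -10.21]] [-0.48 -0.05  2.49  1.46  0.96  0.7 ]
[[-0.012, -0.003, -0.004], [-2.43, 1.36, -11.23]] [-0.48 -0.05  2.49  1.46  0.96  0.56]
[[-0.012, -0.003, -0.004], [-2.58, 1.21, -12.26]] [-0.48 -0.05  2.49  1.46  0.96  0.41]
[[-0.012, -0.003, -0.004], [-2.72, 1.04, -13.28]] [-0.48 -
[... 364 characters left out ...]
.46  0.96 -0.31]
[[-0.012, -0.003, -0.004], [-3.37, 0.01, -18.38]] [-0.48 -0.05  2.49  1.46  0.96 -0.46]
[[-0.012, -0.003, -0.004], [-3.49, -0.24, -19.39]] [-0.48 -0.05  2.49  1.46  0.96 -0.6 ]
[[-0.012, -0.003, -0.004], [-3.6, -0.52, -20.4]] [-0.48 -0.05  2.49  1.46  0.96 -0.75]
then from the final pose
[[0.013, 0.05, 0.003], [0.0, 0.0, 0.0]] [-0.5   0.02  2.39  1.42  0.97 -0.71]
[[0.018, 0.099, 0.011], [0.0, 0.0, 0.0]] [-0.52  0.11  2.29  1.41  0.99 -0.7 ]
[[0.013, 0.139, 0.022], [0.0, 0.0, 0.0]] [-0.53  0.2   2.21  1.4   0.99 -0.71]
[[-0.03, 0.139, 0.047], [0.0, 0.0, 0.0]] [-0.53  0.3   2.22  1.47  0.98 -0.84]
[[-0.067, 0.139, 0.068], [0.0, 0.0, 0.0]] [-0.53  0.38  2.23  1.54  0.97 -0.94]
```

Request:
carry_out --steps '[[[-0.018,-0.005,-0.003],[-0.14,0.37,-0.98]],[[-0.017,-0.004,-0.003],[-0.31,0.7,-2.02]],[[-0.016,-0.004,-0.004],[-0.54,1.01,-3.05]],[[-0.015,-0.004,-0.004],[-0.81,1.3,-4.08]],[[-0.014,-0.004,-0.004],[-1.13,1.56,-5.1]],[[-0.013,-0.004,-0.004],[-1.5,1.78,-6.12]],[[-0.012,-0.003,-0.004],[-1.82,1.88,-7.13]],[[-0.012,-0.003,-0.004],[-1.98,1.76,-8.16]],[[-0.012,-0.003,-0.004],[-2.13,1.64,-9.18]],[[-0.012,-0.003,-0.004],[-2.28,1.5,-10.21]],[[-0.012,-0.003,-0.004],[-2.43,1.36,-11.23]],[[-0.012,-0.003,-0.004],[-2.58,1.21,-12.26]],[[-0.012,-0.003,-0.004],[-2.72,1.04,-13.28]],[[-0.012,-0.003,-0.004],[-2.86,0.86,-14.3]],[[-0.012,-0.003,-0.004],[-2.99,0.67,-15.32]],[[-0.012,-0.003,-0.004],[-3.12,0.46,-16.34]],[[-0.012,-0.003,-0.004],[-3.25,0.24,-17.36]],[[-0.012,-0.003,-0.004],[-3.37,0.01,-18.38]],[[-0.012,-0.003,-0.004],[-3.49,-0.24,-19.39]],[[-0.012,-0.003,-0.004],[-3.6,-0.52,-20.4]]]'

```text
clock: 11.8
position: [0.5315, 0.0625, 0.1595]
eef_rot: [-0.176, 0.806, 0.317, 0.468]
wrist_force: [0.3, 0.4, -1.1]
gripper_width: 0.0651
finger_force: 29.8
```

Request:
carry_out --steps '[[[0,0,0],[0,0,0]],[[0.007,0.025,0.002],[0,0,0]],[[0.013,0.05,0.003],[0,0,0]],[[0.016,0.075,0.007],[0,0,0]],[[0.018,0.099,0.011],[0,0,0]],[[0.015,0.12,0.016],[0,0,0]],[[0.013,0.139,0.022],[0,0,0]],[[-0.008,0.139,0.035],[0,0,0]],[[-0.03,0.139,0.047],[0,0,0]],[[-0.03,0.139,0.047],[0,0,0]],[[-0.03,0.139,0.047],[0,0,0]],[[-0.03,0.139,0.047],[0,0,0]]]'

```text
clock: 13.0
position: [0.6452, -0.0236, 0.1121]
eef_rot: [-0.178, 0.807, 0.314, 0.468]
wrist_force: [-0.2, 0.4, -1.2]
gripper_width: 0.0652
finger_force: 29.8
```

```bash
python3 - <<'E'
from h import *
q,p,T0=cur(); print(p.round(4),(T0@tool(42,-30,180).T@[0,0,1]).round(3)); g=np.array([.632,-.035,.078])
T=tool(42,-30,180); print(delta(T0,p,T,gp(g,T)))
E
```

```text
[ 0.6452 -0.0236  0.1121] [-0.006  0.005  1.   ]
(array([-0.0382, -0.0007,  0.0206]), array([-0.007, -0.007,  0.065]))
```

Request:
carry_out --steps '[[[-0.015,0,0.008],[0,0,0.06]],[[-0.03,0,0.016],[0,0,0.06]],[[-0.036,-0.001,0.019],[0,0,0.06]],[[-0.038,-0.001,0.021],[0,0,0.06]],[[-0.039,-0.001,0.0215],[0,0,0.06]],[[-0.039,-0.001,0.0215],[0,0,0.06]],[[-0.039,-0.001,0.0215],[0,0,0.06]],[[-0.039,-0.001,0.0215],[0,0,0.06]]]'

```text
clock: 13.8
position: [0.6441, -0.0237, 0.067]
eef_rot: [-0.179, 0.808, 0.311, 0.467]
wrist_force: [0.9, 0.2, -0.5]
gripper_width: 0.0652
finger_force: 29.8
```

Request:
carry_out --steps '[[[0,0,0],[0,0,0]],[[0,0,0],[0,0,0]],[[0,0,0],[0,0,0]],[[0,0,0],[0,0,0]],[[0,0,0],[0,0,0]],[[0,0,-0.01],[0,0,0]],[[0,0,-0.025],[0,0,0]],[[0,0,-0.05],[0,0,0]],[[0,0,-0.08],[0,0,0]],[[0,0,-0.11],[0,0,0]],[[0.03,0,-0.13],[0,0,0]],[[0.06,0,-0.14],[0,0,0]],[[0.06,0,-0.14],[0,0,0]],[[0.06,0,-0.14],[0,0,0]]]' --hand 1

```text
clock: 15.2
position: [0.5757, -0.0853, 0.1888]
eef_rot: [-0.179, 0.808, 0.312, 0.467]
wrist_force: [0.1, 0.3, 0.1]
gripper_width: 0.0879
finger_force: 0.0
```

```bash
python3 - <<'E'
from h import *
q,p,T0=cur(); print(q.round(3),p.round(3))
a,P=cloud("scene"); b,P2=cloud("side"); cv2.imwrite("pics/a4.png",np.hstack([cv2.resize(a[100:260,120:370],(400,256)),cv2.resize(b[140:300,170:420],(400,256))]))
X=np.vstack([P.reshape(-1,3),P2.reshape(-1,3)]); X=X[np.isfinite(X[:,0])]
c=box(X,[.58,-.1,.09],[.7,.05,.106]);print("cup",c.mean(0),c[:,2].max(),len(c))
for n,lo,hi in (("tall",[.5,.28,.15],[.7,.46,.17]),("mid",[.5,.06,.125],[.7,.24,.145])): 
    c=box(X,lo,hi); print(n,c.mean(0).round(3),cv2.minAreaRect(c[:,:2].astype(np.float32))[0])
E
```

```text
[-0.724  0.109  2.249  1.251  1.134 -0.687] [ 0.576 -0.085  0.189]
cup [ 0.63047647 -0.03500721  0.09596556] 0.10184076772975237 518
tall [0.581 0.39  0.16 ] (0.5830274820327759, 0.3851785361766815)
mid [0.581 0.136 0.134] (0.5807628631591797, 0.13293634355068207)
```

View pics/a4.png

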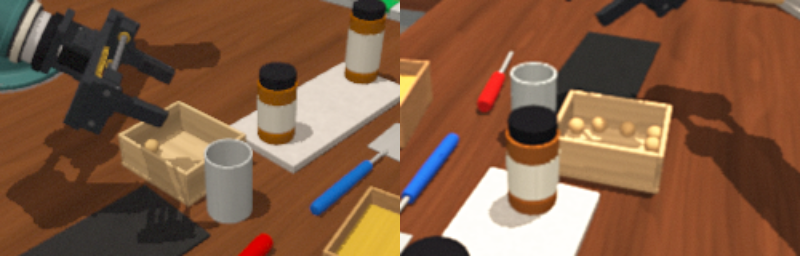

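Five knobs are in the tray and the cup stands upright at about (0.631, -0.035). The tall jar has been knocked to about (0.583, 0.387). I'll plan its grasp from the new position.

```bash
cat >> h.py <<'E'
def q_of(yaw,el,roll,g,back=0,ref=np.array([0,.3,2.3,1.8,1,-1])):
    T=tool(yaw,el,roll); return nearest(ik(gp(g,T,back),T) or None,ref)
def fitjar(X,c,z0,z1):
    from scipy.optimize import least_squares
    q=box(X,[c[0]-.045,c[1]-.045,z0],[c[0]+.045,c[1]+.045,z1])
    return least_squares(lambda a:np.hypot(q[:,0]-a[0],q[:,1]-a[1])-.031,c,loss='soft_l1',f_scale=.002).x
E
python3 - <<'E'
from h import *
X=[]
for c in ("scene","side"):
    a,P=cloud(c); x=P.reshape(-1,3); x=x[np.isfinite(x[:,0])]; print(c,fitjar(x,[.583,.387],.03,.138).round(4),fitjar(x,[.581,.133],.03,.11).round(4))
f=lambda v: None if v is None else v.round(2).tolist()
J=[.583,.387,.078]
for yaw in (40,48,56):
  for el in (-20,-27):
    print(yaw,el,'g',f(q_of(yaw,el,180,J)),'b',f(q_of(yaw,el,180,J,.08)),'up',f(q_of(yaw,el,180,[.583,.387,.25])),'inv',[f(q_of(yaw,e,360,[.583,.387,.25],0,np.array([0,.3,2.3,1.8,1,1.9]))) for e in(0,10)])
for yaw in (-10,5,15):
  for el in (-20,-27): print(yaw,el,'pl',f(q_of(yaw,el,180,[.555,-.35,.07])),'hi',f(q_of(yaw,el,180,[.555,-.35,.25])),'bk',f(q_of(yaw,el,180,[.555,-.35,.07],.08)))
E
```

```text
scene [0.5824 0.3849] [0.58   0.1324]
side [0.5831 0.3864] [0.5809 0.134 ]
40 -20 g [0.44, 0.41, 2.38, 2.83, 0.89, -1.46] b [0.38, 0.26, 2.53, 2.75, 0.89, -1.43] up [0.44, 0.01, 2.36, 2.61, 0.49, -1.18] inv [[0.43, 0.23, 2.43, 2.84, 1.1, 1.71], [0.43, 0.38, 2.41, 2.87, 1.41, 1.66]]
40 -27 g [0.45, 0.34, 2.35, 2.78, 0.67, -1.4] b [0.4, 0.15, 2.5, 2.68, 0.63, -1.33] up [0.45, -0.03, 2.3, 2.34, 0.31, -0.91] inv [[0.43, 0.23, 2.43, 2.84, 1.1, 1.71], [0.43, 0.38, 2.41, 2.87, 1.41, 1.66]]
48 -20 g [0.34, 0.43, 2.35, 2.54, 0.91, -1.36] b [0.24, 0.28, 2.49, 2.42, 0.93, -1.31] up [0.34, 0.03, 2.33, 2.23, 0.6, -0.94] inv [[0.32, 0.25, 2.4, 2.57, 1.14, 1.83], [0.33, 0.4, 2.38, 2.63, 1.43, 1.75]]
48 -27 g [0.36, 0.35, 2.33, 2.46, 0.71, -1.25] b [0.27, 0.17, 2.46, 2.31, 0.71, -1.16] up [0.36, -0.01, 2.28, 1.96, 0.46, -0.66] inv [[0.32, 0.25, 2.4, 2.57, 1.14, 1.83], [0.33, 0.4, 2.38, 2.63, 1.43, 1.75]]
56 -20 g [0.26, 0.45, 2.31, 2.28, 0.95, -1.26] b [0.13, 0.32, 2.43, 2.13, 0.98, -1.22] up [0.26, 0.07, 2.29, 1.97, 0.73, -0.81] inv [[0.23, 0.28, 2.35, 2.33, 1.2, 1.94], [0.24, 0.42, 2.33, 2.41, 1.4
[... 304 characters left out ...]
8] bk [-1.07, 0.29, 2.51, 2.11, 1.03, -1.26]
-10 -27 pl [-0.89, 0.35, 2.37, 2.2, 0.81, -1.19] hi [-0.89, -0.05, 2.33, 1.72, 0.64, -0.56] bk [-1.03, 0.18, 2.48, 2.0, 0.83, -1.08]
5 -20 pl [-1.03, 0.48, 2.27, 1.86, 1.08, -1.17] hi [-1.03, 0.1, 2.25, 1.63, 1.01, -0.72] bk [-1.19, 0.39, 2.34, 1.69, 1.14, -1.13]
5 -27 pl [-1.0, 0.41, 2.26, 1.77, 0.94, -1.05] hi [-1.0, 0.06, 2.22, 1.47, 0.92, -0.55] bk [-1.15, 0.29, 2.33, 1.6, 1.0, -0.97]
15 -20 pl [-1.07, 0.53, 2.17, 1.63, 1.15, -1.1] hi [-1.07, 0.19, 2.15, 1.47, 1.16, -0.71] bk [-1.22, 0.46, 2.21, 1.48, 1.22, -1.06]
15 -27 pl [-1.04, 0.46, 2.17, 1.55, 1.03, -0.99] hi [-1.04, 0.14, 2.12, 1.34, 1.08, -0.57] bk [-1.18, 0.37, 2.21, 1.4, 1.11, -0.93]
```

```bash
python3 - <<'E'
from h import *
q,p,T0=cur(); J=np.array([.583,.386,.078])
up=q_of(50,-20,180,J+[0,0,.14],.09); pre=q_of(50,-20,180,J,.085); print(up.round(2),pre.round(2))
show(T0,p,q,up,12)
Tu=tool(50,-20,180); pu=gp(J+[0,0,.14],Tu,.09)
for g,b in ((J,.085),(J,.04),(J,0)): print(delta(Tu,pu,Tu,gp(g,Tu,b)))
E
```

```text
[ 0.19 -0.1   2.46  2.01  0.71 -0.82] [ 0.2   0.28  2.49  2.33  0.94 -1.28]
[[0.025, -0.017, 0.027], [0.02, 0.15, -0.15]]   z [ 0.59 -0.05  0.19]
[[0.048, -0.037, 0.053], [0.05, 0.31, -0.28]]   z [ 0.6  -0.01  0.2 ]
[[0.069, -0.059, 0.076], [0.09, 0.45, -0.39]]   z [0.61 0.03 0.21]
[[0.089, -0.084, 0.098], [0.14, 0.6, -0.47]]   z [0.61 0.06 0.21]
[[0.107, -0.111, 0.118], [0.2, 0.73, -0.53]]   z [0.62 0.1  0.22]
[[0.123, -0.139, 0.135], [0.27, 0.85, -0.57]]   z [0.61 0.14 0.23]
[[0.138, -0.17, 0.15], [0.35, 0.96, -0.59]]   z [0.61 0.17 0.23]
[[0.15, -0.201, 0.163], [0.44, 1.05, -0.59]]   z [0.6  0.21 0.23]
[[0.16, -0.234, 0.174], [0.53, 1.13, -0.57]]   z [0.59 0.24 0.24]
[[0.167, -0.267, 0.182], [0.64, 1.19, -0.54]]   z [0.58 0.28 0.24]
[[0.172, -0.3, 0.189], [0.76, 1.23, -0.5]]   z [0.56 0.31 0.24]
[[0.175, -0.334, 0.193], [0.89, 1.25, -0.44]]   z [0.54 0.33 0.24]
(array([-0.1316, -0.    ,  0.0529]), array([0., 0., 0.]))
(array([-0.1316,  0.    ,  0.0979]), array([0., 0., 0.]))
(array([-0.1316,  0.    ,  0.1379]), array([0., 0., 0.]))
```

Request:
carry_out --steps '[[[0.025,-0.017,0.027],[0.02,0.15,-0.15]],[[0.048,-0.037,0.053],[0.05,0.31,-0.28]],[[0.069,-0.059,0.076],[0.09,0.45,-0.39]],[[0.089,-0.084,0.098],[0.14,0.6,-0.47]],[[0.107,-0.111,0.118],[0.2,0.73,-0.53]],[[0.123,-0.139,0.135],[0.27,0.85,-0.57]],[[0.138,-0.17,0.15],[0.35,0.96,-0.59]],[[0.15,-0.201,0.163],[0.44,1.05,-0.59]],[[0.16,-0.234,0.174],[0.53,1.13,-0.57]],[[0.167,-0.267,0.182],[0.64,1.19,-0.54]],[[0.172,-0.3,0.189],[0.76,1.23,-0.5]],[[0.175,-0.334,0.193],[0.89,1.25,-0.44]],[[0.175,-0.334,0.193],[0.89,1.25,-0.44]],[[0.175,-0.334,0.193],[0.89,1.25,-0.44]],[[0.175,-0.334,0.193],[0.89,1.25,-0.44]]]'

```text
clock: 16.9
position: [0.5414, 0.3331, 0.2424]
eef_rot: [-0.241, 0.743, 0.347, 0.52]
wrist_force: [0.9, 0.3, 0.1]
gripper_width: 0.0881
finger_force: 0.0
```

Request:
carry_out --steps '[[[-0.045,0,0.018],[0,0,0]],[[-0.09,0,0.036],[0,0,0]],[[-0.132,0,0.053],[0,0,0]],[[-0.132,0,0.053],[0,0,0]],[[-0.132,0,0.053],[0,0,0]],[[-0.132,0,0.053],[0,0,0]],[[-0.132,0,0.053],[0,0,0]]]'

```text
clock: 17.6
position: [0.5466, 0.3373, 0.1067]
eef_rot: [-0.241, 0.739, 0.347, 0.524]
wrist_force: [-0.5, -0.4, 0.4]
gripper_width: 0.0881
finger_force: 0.0
```

```bash
cat > ap.py <<'E'
from h import *
import sys
yaw,el,x,y,z=map(float,sys.argv[1:6]); z0,z1=float(sys.argv[6]),float(sys.argv[7])
q,p,T0=cur(); T=tool(yaw,el,180)
for c in ("scene","side"):
    a,P=cloud(c); X=P.reshape(-1,3); X=X[np.isfinite(X[:,0])]
    try: print(c,fitjar(X,[x,y],z0,z1).round(4))
    except Exception as e: print(c,e)
print(p.round(4),q.round(2),[delta(T0,p,T,gp([x,y,z],T,b)) for b in (.05,0)])
E
python3 ap.py 50 -20 .583 .386 .078 .03 .138
```

```text
scene [0.5824 0.3849]
side [0.5831 0.3864]
[0.5466 0.3373 0.1067] [ 0.19  0.27  2.48  2.32  0.94 -1.28] [(array([-0.0064, -0.0036,  0.0355]), array([ 0.019, -0.054,  0.054])), (array([-0.0068, -0.0037,  0.0855]), array([ 0.019, -0.054,  0.054]))]
```

Request:
carry_out --steps '[[[-0.006,-0.004,0.02],[0,-0.05,0.05]],[[-0.006,-0.004,0.036],[0,-0.05,0.05]],[[-0.007,-0.004,0.055],[0,-0.05,0.05]],[[-0.007,-0.004,0.07],[0,-0.05,0.05]],[[-0.007,-0.004,0.08],[0,-0.05,0.05]],[[-0.007,-0.004,0.086],[0,-0.05,0.05]],[[-0.007,-0.004,0.086],[0,-0.05,0.05]],[[-0.007,-0.004,0.086],[0,-0.05,0.05]],[[-0.007,-0.004,0.086],[0,-0.05,0.05]]]'

```text
clock: 18.6
position: [0.5912, 0.3993, 0.0648]
eef_rot: [-0.242, 0.745, 0.345, 0.517]
wrist_force: [-0.1, 0.2, 0.9]
gripper_width: 0.0881
finger_force: 0.0
```

Request:
carry_out --steps '[[[0,0,0],[0,0,0]],[[0,0,0],[0,0,0]],[[0,0,0],[0,0,0]],[[0,0,0],[0,0,0]],[[0,0,0],[0,0,0]],[[0,0,0],[0,0,0]],[[0,0,0],[0,0,0]]]' --hand 0 --force 50

```text
clock: 19.3
position: [0.592, 0.3995, 0.0652]
eef_rot: [-0.242, 0.745, 0.345, 0.517]
wrist_force: [1.4, -1.1, 1.0]
gripper_width: 0.0607
finger_force: 50.0
```

```bash
cat > inv.py <<'E'
from h import *
import sys
yaw,el,hi=map(float,sys.argv[1:4]); q,p,T0=cur(); g=p-GD*T0[:,2]; print(p.round(4),'g',g.round(4),bot.observe()['gripper_width'])
c_t=T0.T@[0,0,1]; G=g*1; G[2]=hi
for G_,e,r in [(G,el,180)]+[(G,el+(10-el)*k/20,180+9*k) for k in range(2,21,2)]:
    T=tool(yaw,e,r); pp=gp(G_,T); sh,t=delta(T0,p,T,pp); a=t*8
    s=ik(pp,T); print([sh.round(3).tolist(),t.round(2).tolist()],'tilt',np.degrees(np.arccos((T@c_t)[2])).round(), s[0].round(2) if s else None)
E
python3 inv.py 50 -20 .25
```

```text
[0.592  0.3995 0.0652] g [0.5807 0.3861 0.0717] 0.06066976929049395
[[0.167, -0.001, -0.062], [0.01, 0.05, -0.03]] tilt 0.0 [ 0.32  0.04  2.33  2.16  0.63 -0.9 ]
[[0.168, -0.001, -0.062], [0.08, 0.42, 2.22]] tilt 17.0 [ 0.31  0.06  2.34  2.24  0.7  -0.67]
[[0.169, -0.001, -0.062], [0.26, 0.77, 4.46]] tilt 35.0 [ 0.31  0.08  2.36  2.31  0.78 -0.43]
[[0.17, -0.001, -0.062], [0.56, 1.08, 6.7]] tilt 52.0 [ 0.3   0.11  2.37  2.36  0.86 -0.18]
[[0.171, -0.001, -0.062], [0.98, 1.33, 8.93]] tilt 70.0 [0.3  0.15 2.38 2.41 0.94 0.08]
[[0.172, -0.001, -0.063], [1.52, 1.5, 11.15]] tilt 88.0 [0.3  0.18 2.39 2.45 1.02 0.35]
[[0.173, -0.001, -0.063], [2.17, 1.56, 13.34]] tilt 106.0 [0.3  0.22 2.39 2.48 1.1  0.63]
[[0.174, -0.001, -0.063], [2.94, 1.48, 15.5]] tilt 124.0 [0.3  0.27 2.39 2.51 1.19 0.91]
[[0.175, -0.001, -0.064], [3.82, 1.22, 17.63]] tilt 141.0 [0.3  0.31 2.39 2.54 1.27 1.19]
[[0.176, -0.001, -0.064], [4.8, 0.74, 19.7]] tilt 158.0 [0.3  0.35 2.38 2.56 1.35 1.48]
[[0.177, -0.001, -0.065], [5.89, -0.02, 21.69]] tilt 170.0 [0.3  0.4  2.37 2.57 1.43 1.77]
```

Request:
carry_out --steps '[[[0.03,0,-0.011],[0,0,0]],[[0.07,0,-0.026],[0,0,0]],[[0.11,0,-0.041],[0,0,0]],[[0.14,0,-0.052],[0,0,0]],[[0.167,0,-0.062],[0,0,0]],[[0.167,0,-0.062],[0,0,0]]]'

```text
clock: 19.9
position: [0.5932, 0.4002, 0.2485]
eef_rot: [-0.242, 0.743, 0.346, 0.52]
wrist_force: [0.7, 0.5, -1.9]
gripper_width: 0.0603
finger_force: 50.0
```

Request:
carry_out --steps '[[[0.001,0,0],[0,0.2,1.1]],[[0.001,0,0],[0.08,0.4,2.1]],[[0.002,0,0],[0.15,0.6,3.2]],[[0.002,0,0],[0.25,0.76,4.3]],[[0.003,0,0],[0.4,0.9,5.3]],[[0.003,0,0],[0.53,1.05,6.4]],[[0.004,0,0],[0.73,1.18,7.45]],[[0.004,0,0],[0.92,1.3,8.5]],[[0.005,0,-0.001],[1.18,1.4,9.6]],[[0.005,0,-0.001],[1.43,1.48,10.7]],[[0.006,0,-0.001],[1.72,1.54,11.75]],[[0.006,0,-0.001],[2.03,1.56,12.8]],[[0.007,0,-0.001],[2.37,1.55,13.85]],[[0.007,0,-0.001],[2.75,1.5,14.9]],[[0.008,0,-0.002],[3.15,1.42,16]],[[0.008,0,-0.002],[3.6,1.3,17]],[[0.009,0,-0.002],[4.05,1.12,18.1]],[[0.009,0,-0.002],[4.5,0.9,19.1]],[[0.01,0,-0.003],[5,0.6,20.1]],[[0.01,0,-0.003],[5.5,0.3,21]]]'

```text
clock: 21.9
position: [0.5917, 0.3993, 0.2495]
eef_rot: [0.709, -0.327, 0.569, 0.259]
wrist_force: [-0.6, 1.0, -2.3]
gripper_width: 0.0607
finger_force: 50.0
```

Request:
carry_out --steps '[[[0,0,0],[0,0,0]],[[0,0,0],[0,0,0]],[[0,0,0],[0,0,0]],[[0,0,0],[0,0,0]],[[0,0,0],[0,0,0]],[[0,0,0],[0,0,0]],[[0,0,0],[0,0,0]],[[0,0,0],[0,0,0]],[[0,0,0],[0,0,0]],[[0,0,0],[0,0,0]],[[0,0,0],[0,0,0]],[[0,0,0],[0,0,0]]]'

```text
clock: 23.1
position: [0.5927, 0.3998, 0.2535]
eef_rot: [0.711, -0.329, 0.566, 0.257]
wrist_force: [0.9, 0.1, -2.8]
gripper_width: 0.0602
finger_force: 50.0
```

```bash
cat > chk.py <<'E'
from h import *
import sys
a,_=read_camera("scene"); b,_=read_camera("side"); cv2.imwrite(sys.argv[1],np.hstack([cv2.resize(a,(400,300)),cv2.resize(b,(400,300))]))
q,p,T0=cur(); print(q.round(3),p.round(4),bot.observe()['gripper_width'],'z',T0[:,2].round(3),'g',(p-GD*T0[:,2]).round(4))
E
python3 chk.py pics/a5.png
```

```text
[0.298 0.373 2.377 2.562 1.386 1.604] [0.5927 0.3998 0.2535] 0.06115025653018477 z [0.635 0.759 0.144] g [0.5808 0.3856 0.2508]
```

View pics/a5.png

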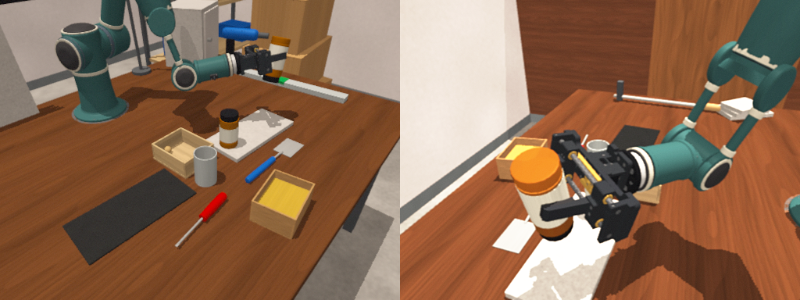

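The jar is held upside down: in the side view the amber base is up at (165, 535) and the cap is down at (233, 555). Next I turn it back on the way to the mat.

```bash
cat > place.py <<'E'
from h import *
import sys
# grasp quaternion, target yaw, g x y zhi
a=list(map(float,sys.argv[1:9])); n1,n2=int(sys.argv[9]),int(sys.argv[10])
Tq=R.from_quat(a[:4],scalar_first=True).as_matrix()
z=Tq[:,2]; yaw0=np.degrees(np.arctan2(z[1],z[0])); el=np.degrees(np.arcsin(z[2])); print('grasp yaw,el',yaw0.round(2),el.round(2))
T=rz(np.radians(a[4]-yaw0))@Tq; pp=gp(a[5:8],T)
q,p,T0=cur(); qb=nearest(ik(pp,T),np.array([0,.3,2.3,1.8,1,-1])); print(qb.round(2), abs(qb-q).round(2))
s=lambda f:f
qm=q+(qb-q)*n1/(n1+n2)
show(T0,p,q,qm,n1); print('--'); pm,Tm=fk(qm); show(Tm,pm,qm,qb,n2)
E
python3 place.py -.242 .745 .345 .517 5 .555 -.35 .25 16 12
```

```text
grasp yaw,el 49.93 -20.38
[-1.03  0.1   2.25  1.62  1.   -0.71] [1.33 0.27 0.13 0.94 0.38 2.31]
[[0.002, -0.024, -0.006], [0.1, 0.09, -0.74]]   z [0.61 0.38 0.26]
[[0.003, -0.048, -0.014], [0.2, 0.19, -1.48]]   z [0.62 0.36 0.26]
[[0.004, -0.072, -0.023], [0.28, 0.32, -2.23]]   z [0.63 0.34 0.26]
[[0.006, -0.095, -0.033], [0.36, 0.45, -2.98]]   z [0.64 0.31 0.26]
[[0.007, -0.118, -0.044], [0.43, 0.61, -3.72]]   z [0.65 0.29 0.26]
[[0.009, -0.141, -0.056], [0.49, 0.78, -4.47]]   z [0.66 0.27 0.26]
[[0.01, -0.164, -0.07], [0.53, 0.97, -5.22]]   z [0.67 0.24 0.26]
[[0.011, -0.186, -0.084], [0.55, 1.18, -5.96]]   z [0.68 0.21 0.26]
[[0.013, -0.208, -0.1], [0.56, 1.4, -6.71]]   z [0.69 0.19 0.26]
[[0.014, -0.229, -0.116], [0.55, 1.64, -7.45]]   z [0.69 0.16 0.26]
[[0.015, -0.25, -0.134], [0.52, 1.9, -8.19]]   z [0.69 0.14 0.26]
[[0.016, -0.27, -0.153], [0.46, 2.17, -8.92]]   z [0.7  0.11 0.26]
[[0.017, -0.289, -0.173], [0.38, 2.46, -9.64]]   z [0.7  0.08 0.26]
[[0.018, -0.308, -0.194], [0.28, 2.76, -10.36]]   z [0.7  0.05 0.26]
[[0.019, -0.326, -0.216], [0.14, 3.07, -11.07]]   z [0.7  0.0
[... 228 characters left out ...]
65, 0.026, -0.054], [-0.68, 0.41, -2.21]]   z [ 0.69 -0.09  0.26]
[[0.085, 0.035, -0.074], [-0.95, 0.51, -2.93]]   z [ 0.68 -0.12  0.26]
[[0.105, 0.044, -0.096], [-1.24, 0.59, -3.65]]   z [ 0.67 -0.15  0.25]
[[0.123, 0.053, -0.118], [-1.55, 0.64, -4.36]]   z [ 0.66 -0.18  0.25]
[[0.141, 0.061, -0.142], [-1.88, 0.67, -5.07]]   z [ 0.65 -0.21  0.25]
[[0.158, 0.07, -0.167], [-2.23, 0.67, -5.76]]   z [ 0.64 -0.24  0.25]
[[0.174, 0.078, -0.193], [-2.6, 0.64, -6.45]]   z [ 0.62 -0.27  0.25]
[[0.19, 0.086, -0.22], [-2.98, 0.58, -7.12]]   z [ 0.61 -0.29  0.25]
[[0.204, 0.094, -0.248], [-3.37, 0.48, -7.77]]   z [ 0.59 -0.32  0.24]
[[0.216, 0.102, -0.277], [-3.78, 0.35, -8.42]]   z [ 0.57 -0.35  0.24]
```

Request:
carry_out --steps '[[[0.002,-0.024,-0.006],[0.1,0.09,-0.74]],[[0.003,-0.048,-0.014],[0.2,0.19,-1.48]],[[0.004,-0.072,-0.023],[0.28,0.32,-2.23]],[[0.006,-0.095,-0.033],[0.36,0.45,-2.98]],[[0.007,-0.118,-0.044],[0.43,0.61,-3.72]],[[0.009,-0.141,-0.056],[0.49,0.78,-4.47]],[[0.01,-0.164,-0.07],[0.53,0.97,-5.22]],[[0.011,-0.186,-0.084],[0.55,1.18,-5.96]],[[0.013,-0.208,-0.1],[0.56,1.4,-6.71]],[[0.014,-0.229,-0.116],[0.55,1.64,-7.45]],[[0.015,-0.25,-0.134],[0.52,1.9,-8.19]],[[0.016,-0.27,-0.153],[0.46,2.17,-8.92]],[[0.017,-0.289,-0.173],[0.38,2.46,-9.64]],[[0.018,-0.308,-0.194],[0.28,2.76,-10.36]],[[0.019,-0.326,-0.216],[0.14,3.07,-11.07]],[[0.02,-0.343,-0.239],[-0.03,3.4,-11.77]]]'

```text
clock: 24.8
position: [0.6983, -0.0061, 0.2603]
eef_rot: [-0.533, 0.682, -0.28, 0.416]
wrist_force: [-0.4, -0.4, -2.4]
gripper_width: 0.0605
finger_force: 50.0
```

Request:
carry_out --steps '[[[0.022,0.009,-0.017],[-0.2,0.16,-0.74]],[[0.044,0.017,-0.035],[-0.43,0.29,-1.48]],[[0.065,0.026,-0.054],[-0.68,0.41,-2.21]],[[0.085,0.035,-0.074],[-0.95,0.51,-2.93]],[[0.105,0.044,-0.096],[-1.24,0.59,-3.65]],[[0.123,0.053,-0.118],[-1.55,0.64,-4.36]],[[0.141,0.061,-0.142],[-1.88,0.67,-5.07]],[[0.158,0.07,-0.167],[-2.23,0.67,-5.76]],[[0.174,0.078,-0.193],[-2.6,0.64,-6.45]],[[0.19,0.086,-0.22],[-2.98,0.58,-7.12]],[[0.204,0.094,-0.248],[-3.37,0.48,-7.77]],[[0.216,0.102,-0.277],[-3.78,0.35,-8.42]],[[0.216,0.102,-0.277],[-3.78,0.35,-8.42]],[[0.216,0.102,-0.277],[-3.78,0.35,-8.42]],[[0.216,0.102,-0.277],[-3.78,0.35,-8.42]]]'

```text
clock: 26.3
position: [0.5725, -0.347, 0.243]
eef_rot: [-0.027, 0.82, 0.034, 0.57]
wrist_force: [-0.3, 0.2, -1.8]
gripper_width: 0.0604
finger_force: 50.0
```

```bash
cat > low.py <<'E'
from h import *
import sys
a=list(map(float,sys.argv[1:8])); Tq=R.from_quat(a[:4],scalar_first=True).as_matrix(); z=Tq[:,2]
q,p,T0=cur(); yaw=np.arctan2(T0[1,2],T0[0,2]); T=rz(yaw-np.arctan2(z[1],z[0]))@Tq; print(p.round(4))
for zz in map(float,sys.argv[7:]): print(zz,delta(T0,p,T,gp([a[4],a[5],zz],T)))
# jar axis from camera: centroid of slices
for c in ("scene","side"):
    _,P=cloud(c); X=P.reshape(-1,3); X=X[np.isfinite(X[:,0])]; X=box(X,[a[4]-.06,a[5]-.06,.1],[a[4]+.06,a[5]+.06,.45])
    if len(X)>50: print(c,len(X),X.min(0).round(3),X.max(0).round(3))
E
python3 low.py -.242 .745 .345 .517 .555 -.35 .12 .07 .0622; python3 chk.py pics/a6.png
```

```text
[ 0.5725 -0.347   0.243 ]
0.12 (array([-0.1215,  0.002 ,  0.0449]), array([-0.   , -0.003, -0.003]))
0.07 (array([-0.1683,  0.0022,  0.0622]), array([-0.   , -0.003, -0.003]))
0.0622 (array([-0.1757,  0.0022,  0.065 ]), array([-0.   , -0.003, -0.003]))
scene 5850 [ 0.495 -0.41   0.194] [ 0.589 -0.29   0.34 ]
side 1403 [ 0.495 -0.408  0.194] [ 0.587 -0.29   0.339]
[-1.029  0.102  2.251  1.621  1.004 -0.709] [ 0.5728 -0.347   0.2429] 0.06064041098317361 z [ 0.934  0.083 -0.348] g [ 0.5553 -0.3486  0.2494]
```

View pics/a6.png

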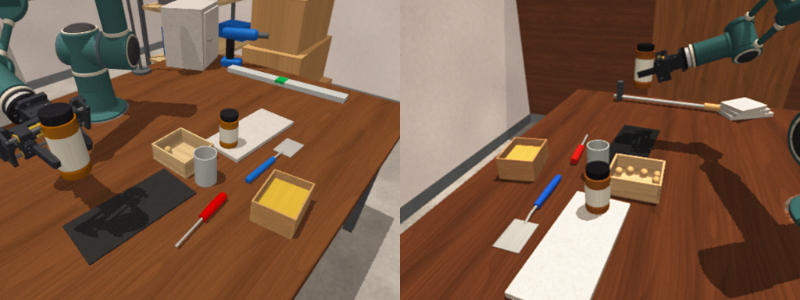

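The jar is upright above the mat, spanning z 0.194–0.34 m. Lowering it now.

Request:
carry_out --steps '[[[-0.04,0.001,0.015],[0,0,0]],[[-0.08,0.002,0.03],[0,0,0]],[[-0.122,0.002,0.045],[0,0,0]],[[-0.145,0.002,0.054],[0,0,0]],[[-0.16,0.002,0.059],[0,0,0]],[[-0.168,0.002,0.062],[0,0,0]],[[-0.172,0.002,0.064],[0,0,0]],[[-0.175,0.002,0.065],[0,0,0]],[[-0.176,0.002,0.065],[0,0,0]],[[-0.176,0.002,0.065],[0,0,0]],[[-0.176,0.002,0.065],[0,0,0]]]'

```text
clock: 27.6
position: [0.5725, -0.35, 0.0567]
eef_rot: [-0.025, 0.82, 0.035, 0.571]
wrist_force: [-0.3, -1.6, -2.6]
gripper_width: 0.0603
finger_force: 50.0
```

```bash
python3 low.py -.242 .745 .345 .517 .555 -.35 .0617
```

```text
[ 0.5725 -0.35    0.0567]
0.0617 (array([-0.0014, -0.0015,  0.0006]), array([-0.   , -0.009,  0.02 ]))
scene 1832 [ 0.495 -0.41   0.1  ] [ 0.588 -0.29   0.155]
side 558 [ 0.495 -0.409  0.1  ] [ 0.586 -0.291  0.153]
```

Request:
carry_out --steps '[[[-0.001,0,0.0005],[0,0,0]],[[-0.002,0,0.001],[0,0,0]],[[-0.002,0,0.001],[0,0,0]],[[-0.002,0,0.001],[0,0,0]]]'

```text
clock: 28.1
position: [0.5731, -0.3499, 0.0553]
eef_rot: [-0.025, 0.819, 0.035, 0.572]
wrist_force: [-3.7, 0.3, 5.5]
gripper_width: 0.0605
finger_force: 50.0
```

Request:
carry_out --steps '[[[0,0,0],[0,0,0]],[[0,0,0],[0,0,0]],[[0,0,0],[0,0,0]],[[0,0,0],[0,0,0]],[[0,0,0],[0,0,0]],[[0,0,-0.01],[0,0,0]],[[0,0,-0.025],[0,0,0]],[[0,0,-0.05],[0,0,0]],[[0,0,-0.075],[0,0,0]],[[0,0,-0.09],[0,0,0]],[[0.04,0,-0.09],[0,0,0]],[[0.08,0,-0.09],[0,0,0]],[[0.12,0,-0.09],[0,0,0]],[[0.12,0,-0.09],[0,0,0]],[[0.12,0,-0.09],[0,0,0]],[[0.12,0,-0.09],[0,0,0]]]' --hand 1

```text
clock: 29.7
position: [0.5292, -0.3528, 0.1959]
eef_rot: [-0.026, 0.821, 0.034, 0.57]
wrist_force: [0.2, -1.1, -0.9]
gripper_width: 0.0882
finger_force: 0.0
```

```bash
python3 - <<'E'
from h import *
q,p,T0=cur(); print(p.round(4),q.round(2))
for c in ("scene","side"):
    _,P=cloud(c); X=P.reshape(-1,3); X=X[np.isfinite(X[:,0])]
    t=box(X,[.45,-.45,.146],[.66,-.25,.156]); print(c,'tall lo',fitjar(X,[.555,-.35],.03,.07).round(4),'hi',fitjar(X,[.555,-.35],.09,.128).round(4),'top',np.median(t,0).round(4))
    print('mid',fitjar(X,[.58,.133],.03,.11).round(4))
f=lambda v: None if v is None else v.round(2).tolist()
J=np.array([.581,.1335,.08])
for yaw in (22,30,38):
  for el in (-20,-27): print(yaw,el,f(q_of(yaw,el,180,J)),'b',f(q_of(yaw,el,180,J,.08)),'up',f(q_of(yaw,el,180,J+[0,0,.15],.07)),f(q_of(yaw,el,180,J+[.02,0,.17])),f(q_of(yaw,10,360,J+[.02,0,.17],0,np.array([0,.3,2.3,1.8,1,1.9]))))
E
```

```text
[ 0.5292 -0.3528  0.1959] [-1.12  0.16  2.31  1.62  1.07 -0.84]
scene tall lo [ 0.5552 -0.3517] hi [ 0.5549 -0.3516] top [ 0.5588 -0.3531  0.1509]
mid [0.58   0.1326]
side tall lo [ 0.5565 -0.3497] hi [ 0.5562 -0.3498] top [ 0.5549 -0.3434  0.1502]
mid [0.5809 0.134 ]
22 -20 None b None up None [-0.01, -0.16, 2.51, 2.35, 0.54, -1.0] [-0.03, 0.31, 2.56, 2.73, 1.5, 1.68]
22 -27 [0.0, 0.21, 2.55, 2.64, 0.76, -1.37] b None up None [0.0, -0.2, 2.46, 2.04, 0.38, -0.68] [-0.03, 0.31, 2.56, 2.73, 1.5, 1.68]
30 -20 [-0.13, 0.33, 2.54, 2.4, 1.01, -1.38] b None up None [-0.13, -0.12, 2.47, 2.04, 0.69, -0.83] [-0.15, 0.32, 2.52, 2.48, 1.52, 1.75]
30 -27 [-0.1, 0.23, 2.52, 2.33, 0.8, -1.26] b None up [-0.23, -0.37, 2.54, 1.56, 0.66, -0.39] [-0.1, -0.16, 2.42, 1.78, 0.56, -0.56] [-0.15, 0.32, 2.52, 2.48, 1.52, 1.75]
38 -20 [-0.22, 0.36, 2.49, 2.14, 1.04, -1.3] b None up [-0.39, -0.21, 2.54, 1.65, 0.96, -0.69] [-0.21, -0.06, 2.42, 1.82, 0.84, -0.76] [-0.24, 0.35, 2.47, 2.25, 1.54, 1.82]
38 -27 [-0.19, 0.26, 2.47, 2.06, 0.86, -1.17] b [-0.36, 0.08, 2.56, 1.82, 0.9, -1.03] up [-0.34, -0.27, 2.48, 1.46, 0.86, -0.45] [-0.18, -0.11, 2.38, 1.62, 0.73, -0.54] [-0.24, 0.35, 2.47, 2.25, 1.54, 1.82]
```

The tall jar stands upright on the mat at (0.5555, -0.3505), top at 0.1505 m. The mid jar has not moved from (0.5805, 0.1333), so it's next.

```bash
python3 - <<'E'
from h import *
q,p,T0=cur(); J=np.array([.5805,.1333,.08])
up=q_of(50,-27,180,J+[0,0,.14],.085); pre=q_of(50,-27,180,J,.085); g=q_of(50,-27,180,J);print(up.round(2),pre.round(2),g.round(2))
p1=p+[0,0,.03]; T1=T0; print('first',delta(T0,p,T0,p1)[0]); q1=nearest(ik(p1,T1),q)
qq=[q1,up]
for i in range(1,13):
    pp,T=fk(q1+(up-q1)*i/12); s,t=delta(T0,p,T,pp); print([s.round(3).tolist(),t.round(2).tolist()],pp.round(2))
Tu=tool(50,-27,180); print(delta(Tu,gp(J+[0,0,.14],Tu,.085),Tu,gp(J,Tu,.085)))
E
```

```text
[-0.46 -0.13  2.37  1.32  1.11 -0.56] [-0.46  0.18  2.44  1.52  1.05 -0.98] [-0.28  0.32  2.38  1.73  0.97 -1.07]
first [ 0.0281 -0.0002 -0.0105]
[[0.037, -0.036, 0.005], [0.45, -0.06, -0.18]] [ 0.54 -0.32  0.23]
[[0.046, -0.073, 0.019], [0.9, -0.11, -0.35]] [ 0.56 -0.28  0.23]
[[0.053, -0.11, 0.03], [1.34, -0.17, -0.53]] [ 0.57 -0.24  0.23]
[[0.058, -0.147, 0.039], [1.78, -0.24, -0.72]] [ 0.57 -0.2   0.24]
[[0.063, -0.185, 0.046], [2.21, -0.3, -0.9]] [ 0.58 -0.16  0.24]
[[0.067, -0.223, 0.05], [2.65, -0.37, -1.09]] [ 0.58 -0.13  0.24]
[[0.07, -0.26, 0.052], [3.08, -0.43, -1.28]] [ 0.58 -0.09  0.24]
[[0.071, -0.297, 0.051], [3.5, -0.5, -1.48]] [ 0.58 -0.05  0.25]
[[0.071, -0.334, 0.049], [3.92, -0.57, -1.68]] [ 0.57 -0.01  0.25]
[[0.071, -0.37, 0.044], [4.33, -0.65, -1.88]] [0.56 0.02 0.25]
[[0.069, -0.404, 0.038], [4.74, -0.72, -2.09]] [0.55 0.05 0.25]
[[0.067, -0.438, 0.029], [5.15, -0.79, -2.31]] [0.54 0.09 0.25]
(array([-0.1247, -0.    ,  0.0636]), array([0., 0., 0.]))
```

Request:
carry_out --steps '[[[0.028,0,-0.01],[0,0,0]],[[0.037,-0.036,0.005],[0.45,-0.06,-0.18]],[[0.046,-0.073,0.019],[0.9,-0.11,-0.35]],[[0.053,-0.11,0.03],[1.34,-0.17,-0.53]],[[0.058,-0.147,0.039],[1.78,-0.24,-0.72]],[[0.063,-0.185,0.046],[2.21,-0.3,-0.9]],[[0.067,-0.223,0.05],[2.65,-0.37,-1.09]],[[0.07,-0.26,0.052],[3.08,-0.43,-1.28]],[[0.071,-0.297,0.051],[3.5,-0.5,-1.48]],[[0.071,-0.334,0.049],[3.92,-0.57,-1.68]],[[0.071,-0.37,0.044],[4.33,-0.65,-1.88]],[[0.069,-0.404,0.038],[4.74,-0.72,-2.09]],[[0.067,-0.438,0.029],[5.15,-0.79,-2.31]],[[0.067,-0.438,0.029],[5.15,-0.79,-2.31]],[[0.067,-0.438,0.029],[5.15,-0.79,-2.31]],[[0.067,-0.438,0.029],[5.15,-0.79,-2.31]]]'

```text
clock: 31.4
position: [0.5431, 0.0863, 0.2503]
eef_rot: [-0.219, 0.773, 0.361, 0.474]
wrist_force: [-0.3, 0.4, -0.5]
gripper_width: 0.0882
finger_force: 0.0
```

Request:
carry_out --steps '[[[-0.04,0,0.02],[0,0,0]],[[-0.08,0,0.04],[0,0,0]],[[-0.11,0,0.056],[0,0,0]],[[-0.122,0,0.062],[0,0,0]],[[-0.122,0,0.062],[0,0,0]],[[-0.122,0,0.062],[0,0,0]],[[-0.122,0,0.062],[0,0,0]],[[-0.122,0,0.062],[0,0,0]]]'

```text
clock: 32.2
position: [0.5442, 0.0858, 0.1157]
eef_rot: [-0.218, 0.772, 0.362, 0.475]
wrist_force: [-0.6, -0.9, -0.2]
gripper_width: 0.0882
finger_force: 0.0
```

```bash
python3 ap.py 50 -27 .5805 .1333 .08 .03 .11
```

```text
scene [0.58   0.1325]
side [0.5809 0.1341]
[0.5442 0.0858 0.1157] [-0.46  0.17  2.43  1.51  1.05 -0.96] [(array([-0.0047, -0.0028,  0.0381]), array([0.022, 0.   , 0.043])), (array([-0.0047, -0.003 ,  0.0881]), array([0.022, 0.   , 0.043]))]
```

Request:
carry_out --steps '[[[-0.004,-0.003,0.02],[0.02,0,0.04]],[[-0.004,-0.003,0.038],[0.02,0,0.04]],[[-0.004,-0.003,0.055],[0.02,0,0.04]],[[-0.004,-0.003,0.07],[0.02,0,0.04]],[[-0.004,-0.003,0.08],[0.02,0,0.04]],[[-0.004,-0.003,0.088],[0.02,0,0.04]],[[-0.004,-0.003,0.088],[0.02,0,0.04]],[[-0.004,-0.003,0.088],[0.02,0,0.04]],[[-0.004,-0.003,0.088],[0.02,0,0.04]]]'

```text
clock: 33.2
position: [0.5902, 0.1466, 0.071]
eef_rot: [-0.221, 0.773, 0.36, 0.473]
wrist_force: [-0.3, 0.8, 0.2]
gripper_width: 0.0883
finger_force: 0.0
```

Request:
carry_out --steps '[[[0,0,0],[0,0,0]],[[0,0,0],[0,0,0]],[[0,0,0],[0,0,0]],[[0,0,0],[0,0,0]],[[0,0,0],[0,0,0]],[[0,0,0],[0,0,0]],[[0,0,0],[0,0,0]]]' --hand 0 --force 50

```text
clock: 33.9
position: [0.5908, 0.1466, 0.071]
eef_rot: [-0.221, 0.773, 0.36, 0.473]
wrist_force: [0.8, -1.9, 1.9]
gripper_width: 0.0605
finger_force: 50.0
```

```bash
python3 inv.py 50 -27 .25; python3 -c "
from bench import bot; print(bot.observe()['eef_rot'])"
```

```text
[0.5908 0.1466 0.071 ] g [0.5801 0.1338 0.0795] 0.060481640458248595
[[0.152, -0.0, -0.078], [-0.0, 0.0, -0.01]] tilt 0.0 [-0.27 -0.05  2.33  1.44  0.96 -0.56]
[[0.153, -0.0, -0.078], [0.07, 0.46, 2.24]] tilt 17.0 [-0.29 -0.03  2.35  1.52  1.01 -0.34]
[[0.154, -0.0, -0.078], [0.29, 0.9, 4.48]] tilt 34.0 [-0.31  0.    2.36  1.59  1.06 -0.11]
[[0.156, -0.0, -0.078], [0.65, 1.29, 6.72]] tilt 51.0 [-0.33  0.04  2.38  1.66  1.12  0.13]
[[0.157, -0.0, -0.078], [1.16, 1.6, 8.94]] tilt 68.0 [-0.34  0.08  2.39  1.72  1.18  0.37]
[[0.158, -0.0, -0.078], [1.82, 1.82, 11.13]] tilt 86.0 [-0.35  0.12  2.4   1.77  1.25  0.61]
[[0.159, -0.0, -0.079], [2.61, 1.9, 13.3]] tilt 104.0 [-0.35  0.17  2.41  1.82  1.32  0.86]
[[0.16, -0.0, -0.079], [3.55, 1.81, 15.42]] tilt 121.0 [-0.36  0.22  2.41  1.86  1.39  1.11]
[[0.161, -0.0, -0.08], [4.62, 1.5, 17.48]] tilt 138.0 [-0.36  0.28  2.41  1.9   1.46  1.37]
[[0.162, -0.0, -0.081], [5.83, 0.92, 19.46]] tilt 153.0 [-0.35  0.33  2.4   1.93  1.54  1.64]
[[0.163, -0.0, -0.081], [7.14, -0.0, 21.32]] tilt 163.0 [-0.34  0.39  2.4   1.96  1.61  1.9 ]
[-0.22126673  0.77314751  0.35986071  0.47305838]
```

Request:
carry_out --steps '[[[0.03,0,-0.015],[0,0,0]],[[0.07,0,-0.036],[0,0,0]],[[0.11,0,-0.056],[0,0,0]],[[0.135,0,-0.069],[0,0,0]],[[0.152,0,-0.078],[0,0,0]],[[0.152,0,-0.078],[0,0,0]]]'

```text
clock: 34.5
position: [0.5906, 0.1465, 0.2438]
eef_rot: [-0.22, 0.772, 0.361, 0.474]
wrist_force: [0.5, -0.7, -3.8]
gripper_width: 0.0604
finger_force: 50.0
```

Request:
carry_out --steps '[[[0,0,0],[0.03,0.23,1.1]],[[0.001,0,0],[0.07,0.46,2.15]],[[0.001,0,0],[0.17,0.68,3.2]],[[0.002,0,0],[0.28,0.88,4.3]],[[0.003,0,0],[0.45,1.08,5.35]],[[0.004,0,0],[0.62,1.26,6.4]],[[0.004,0,0],[0.85,1.43,7.45]],[[0.005,0,0],[1.1,1.57,8.5]],[[0.005,0,0],[1.4,1.7,9.6]],[[0.006,0,0],[1.7,1.79,10.65]],[[0.006,0,-0.001],[2.05,1.85,11.7]],[[0.007,0,-0.001],[2.4,1.88,12.7]],[[0.007,0,-0.001],[2.85,1.88,13.75]],[[0.008,0,-0.001],[3.3,1.84,14.8]],[[0.008,0,-0.001],[3.75,1.75,15.8]],[[0.009,0,-0.002],[4.25,1.62,16.8]],[[0.009,0,-0.002],[4.8,1.42,17.8]],[[0.01,0,-0.002],[5.4,1.14,18.75]],[[0.01,0,-0.003],[5.95,0.84,19.65]],[[0.011,0,-0.003],[6.55,0.43,20.5]]]'

```text
clock: 36.5
position: [0.5908, 0.1487, 0.2494]
eef_rot: [0.708, -0.335, 0.568, 0.253]
wrist_force: [-0.7, 0.1, -4.1]
gripper_width: 0.0603
finger_force: 50.0
```

Request:
carry_out --steps '[[[0,0,0],[0,0,0]],[[0,0,0],[0,0,0]],[[0,0,0],[0,0,0]],[[0,0,0],[0,0,0]],[[0,0,0],[0,0,0]],[[0,0,0],[0,0,0]],[[0,0,0],[0,0,0]],[[0,0,0],[0,0,0]],[[0,0,0],[0,0,0]],[[0,0,0],[0,0,0]],[[0,0,0],[0,0,0]],[[0,0,0],[0,0,0]],[[0,0,0],[0,0,0]]]'

```text
clock: 37.8
position: [0.5918, 0.1482, 0.2527]
eef_rot: [0.71, -0.338, 0.565, 0.25]
wrist_force: [-0.6, -0.8, -4.7]
gripper_width: 0.0606
finger_force: 50.0
```

```bash
python3 chk.py pics/a7.png;  python3 place.py -.2213 .7731 .3599 .4731 20 .566 -.21 .25 17 7
```

```text
[-0.351  0.355  2.397  1.938  1.568  1.736] [0.5918 0.1482 0.2527] 0.060483256098852634 z [0.634 0.762 0.133] g [0.58   0.134  0.2502]
grasp yaw,el 50.03 -27.03
[-0.86 -0.01  2.28  1.4   1.01 -0.57] [0.51 0.36 0.11 0.54 0.56 2.3 ]
[[0.002, -0.009, -0.005], [0.0, 0.17, -0.84]]   z [0.6  0.14 0.25]
[[0.004, -0.018, -0.012], [-0.01, 0.35, -1.68]]   z [0.6  0.13 0.25]
[[0.006, -0.026, -0.018], [-0.03, 0.54, -2.53]]   z [0.6  0.12 0.25]
[[0.008, -0.035, -0.026], [-0.07, 0.73, -3.37]]   z [0.6  0.11 0.25]
[[0.01, -0.044, -0.033], [-0.13, 0.93, -4.21]]   z [0.61 0.09 0.25]
[[0.012, -0.052, -0.042], [-0.21, 1.13, -5.05]]   z [0.61 0.08 0.25]
[[0.014, -0.061, -0.05], [-0.3, 1.34, -5.9]]   z [0.61 0.07 0.24]
[[0.016, -0.07, -0.059], [-0.42, 1.55, -6.73]]   z [0.61 0.06 0.24]
[[0.017, -0.08, -0.069], [-0.55, 1.77, -7.57]]   z [0.61 0.04 0.24]
[[0.019, -0.089, -0.079], [-0.71, 1.99, -8.4]]   z [0.61 0.03 0.24]
[[0.021, -0.098, -0.09], [-0.9, 2.21, -9.23]]   z [0.61 0.02 0.24]
[[0.022, -0.108, -0.101], [-1.11, 2.44, -10.05]]   z [0.61 0.   0.24]
[[0.023, -0.117, -0.112], [-1.35, 2.66, -10.86]]   z [ 0.61 -0.01  0.24]
[[0.024, -0.126, -0.125], [-1.62, 2.89, -11.67]]   z [ 0.61 -0.03  0.24]
[[0.025, -0.136, -0.137], [-1.92, 3.11, -12.47]]   z [ 0.61 -0.05  0.24]
[[0.026, -0.146, -0.151], [-2.25, 3.33, -13.26]]   z [ 0.61 -0.06  0.24]
[[0.026, -0.155, -0.165], [-2.62, 3.54, -14.03]]   z [ 0.61 -0.08  0.24]
--
[[0.008, 0.011, -0.011], [-0.27, 0.03, -0.83]]   z [ 0.61 -0.1   0.24]
[[0.016, 0.021, -0.022], [-0.55, 0.03, -1.67]]   z [ 0.6  -0.11  0.24]
[[0.024, 0.032, -0.034], [-0.84, 0.01, -2.5]]   z [ 0.6  -0.13  0.24]
[[0.032, 0.042, -0.047], [-1.13, -0.04, -3.32]]   z [ 0.6  -0.15  0.24]
[[0.041, 0.053, -0.061], [-1.43, -0.12, -4.14]]   z [ 0.59 -0.17  0.24]
[[0.049, 0.063, -0.075], [-1.74, -0.24, -4.96]]   z [ 0.59 -0.19  0.24]
[[0.057, 0.073, -0.09], [-2.04, -0.38, -5.77]]   z [ 0.58 -0.2   0.24]
```

View pics/a7.png

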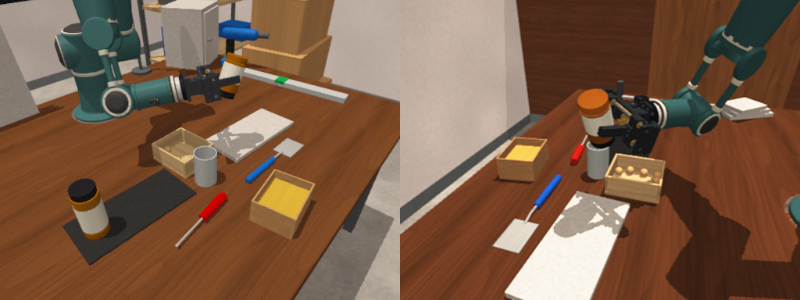

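The mid jar is inverted (base up at (100, 595) in the side view) and the tall jar stands on the mat. Moving the mid jar to the mat next.

Request:
carry_out --steps '[[[0.002,-0.009,-0.005],[0,0.17,-0.84]],[[0.004,-0.018,-0.012],[-0.01,0.35,-1.68]],[[0.006,-0.026,-0.018],[-0.03,0.54,-2.53]],[[0.008,-0.035,-0.026],[-0.07,0.73,-3.37]],[[0.01,-0.044,-0.033],[-0.13,0.93,-4.21]],[[0.012,-0.052,-0.042],[-0.21,1.13,-5.05]],[[0.014,-0.061,-0.05],[-0.3,1.34,-5.9]],[[0.016,-0.07,-0.059],[-0.42,1.55,-6.73]],[[0.017,-0.08,-0.069],[-0.55,1.77,-7.57]],[[0.019,-0.089,-0.079],[-0.71,1.99,-8.4]],[[0.021,-0.098,-0.09],[-0.9,2.21,-9.23]],[[0.022,-0.108,-0.101],[-1.11,2.44,-10.05]],[[0.023,-0.117,-0.112],[-1.35,2.66,-10.86]],[[0.024,-0.126,-0.125],[-1.62,2.89,-11.67]],[[0.025,-0.136,-0.137],[-1.92,3.11,-12.47]],[[0.026,-0.146,-0.151],[-2.25,3.33,-13.26]],[[0.026,-0.155,-0.165],[-2.62,3.54,-14.03]]]'

```text
clock: 39.6
position: [0.6071, -0.0787, 0.2357]
eef_rot: [-0.402, 0.797, -0.123, 0.434]
wrist_force: [-0.2, -0.5, -3.6]
gripper_width: 0.0603
finger_force: 50.0
```

Request:
carry_out --steps '[[[0.008,0.011,-0.011],[-0.27,0.03,-0.83]],[[0.016,0.021,-0.022],[-0.55,0.03,-1.67]],[[0.024,0.032,-0.034],[-0.84,0.01,-2.5]],[[0.032,0.042,-0.047],[-1.13,-0.04,-3.32]],[[0.041,0.053,-0.061],[-1.43,-0.12,-4.14]],[[0.049,0.063,-0.075],[-1.74,-0.24,-4.96]],[[0.057,0.073,-0.09],[-2.04,-0.38,-5.77]],[[0.057,0.073,-0.09],[-2.04,-0.38,-5.77]],[[0.057,0.073,-0.09],[-2.04,-0.38,-5.77]],[[0.057,0.073,-0.09],[-2.04,-0.38,-5.77]]]'

```text
clock: 40.6
position: [0.5809, -0.2037, 0.2408]
eef_rot: [-0.093, 0.84, 0.147, 0.514]
wrist_force: [0.4, -0.1, -3.0]
gripper_width: 0.0604
finger_force: 50.0
```

```bash
python3 low.py -.2213 .7731 .3599 .4731 .566 -.21 .12 .08 .07 .069; python3 - <<'E'
from h import *
for c in ("scene","side"):
    _,P=cloud(c); X=P.reshape(-1,3); X=X[np.isfinite(X[:,0])]
    t=box(X,[.45,-.45,.146],[.66,-.27,.156]); print(c,'tall lo',fitjar(X,[.555,-.35],.03,.07).round(4),'hi',fitjar(X,[.555,-.35],.09,.128).round(4))
E
```

```text
[ 0.5809 -0.2037  0.2408]
0.12 (array([-0.115 ,  0.0014,  0.0592]), array([-0.   , -0.002, -0.025]))
0.08 (array([-0.1506,  0.0016,  0.0774]), array([-0.   , -0.002, -0.025]))
0.07 (array([-0.1595,  0.0016,  0.0819]), array([-0.   , -0.002, -0.025]))
0.069 (array([-0.1604,  0.0016,  0.0824]), array([-0.   , -0.002, -0.025]))
scene 3649 [ 0.506 -0.27   0.186] [ 0.598 -0.162  0.311]
side 1645 [ 0.506 -0.27   0.186] [ 0.596 -0.16   0.31 ]
scene tall lo [ 0.5551 -0.3516] hi [ 0.555  -0.3515]
side tall lo [ 0.5564 -0.3493] hi [ 0.5563 -0.3501]
```

Request:
carry_out --steps '[[[-0.04,0.001,0.021],[0,0,-0.02]],[[-0.08,0.001,0.042],[0,0,-0.02]],[[-0.115,0.001,0.059],[0,0,-0.02]],[[-0.135,0.002,0.07],[0,0,-0.02]],[[-0.15,0.002,0.077],[0,0,-0.02]],[[-0.156,0.002,0.08],[0,0,-0.02]],[[-0.159,0.002,0.082],[0,0,-0.02]],[[-0.16,0.002,0.082],[0,0,-0.02]],[[-0.16,0.002,0.082],[0,0,-0.02]],[[-0.16,0.002,0.082],[0,0,-0.02]],[[-0.16,0.002,0.082],[0,0,-0.02]]]'

```text
clock: 41.9
position: [0.5825, -0.2067, 0.0627]
eef_rot: [-0.09, 0.839, 0.149, 0.515]
wrist_force: [0.3, 0.2, -2.7]
gripper_width: 0.06
finger_force: 50.0
```

```bash
python3 low.py -.2213 .7731 .3599 .4731 .566 -.21 .0693
```

```text
[ 0.5825 -0.2067  0.0627]
0.0693 (array([-0.0017, -0.0026,  0.0009]), array([ 0.   , -0.007,  0.032]))
scene 1377 [ 0.506 -0.27   0.1  ] [ 0.597 -0.15   0.133]
side 571 [ 0.506 -0.27   0.1  ] [ 0.597 -0.163  0.132]
```

Request:
carry_out --steps '[[[-0.001,0,0.0005],[0,0,0]],[[-0.002,0,0.001],[0,0,0]],[[-0.0025,0,0.0013],[0,0,0]],[[-0.0025,0,0.0013],[0,0,0]],[[-0.0025,0,0.0013],[0,0,0]]]'

```text
clock: 42.5
position: [0.583, -0.2064, 0.0611]
eef_rot: [-0.091, 0.838, 0.149, 0.517]
wrist_force: [-4.5, 0.8, 6.0]
gripper_width: 0.0607
finger_force: 50.0
```

Request:
carry_out --steps '[[[0,0,0],[0,0,0]],[[0,0,0],[0,0,0]],[[0,0,0],[0,0,0]],[[0,0,0],[0,0,0]],[[0,0,0],[0,0,0]],[[0,0,-0.01],[0,0,0]],[[0,0,-0.025],[0,0,0]],[[0,0,-0.05],[0,0,0]],[[0,0,-0.075],[0,0,0]],[[0,0,-0.085],[0,0,0]],[[0.04,0,-0.085],[0,0,0]],[[0.08,0,-0.085],[0,0,0]],[[0.12,0,-0.085],[0,0,0]],[[0.12,0,-0.085],[0,0,0]],[[0.12,0,-0.085],[0,0,0]]]' --hand 1

```text
clock: 44.0
position: [0.5624, -0.2133, 0.2053]
eef_rot: [-0.09, 0.839, 0.15, 0.515]
wrist_force: [-0.3, 0.5, -0.4]
gripper_width: 0.0884
finger_force: 0.0
```

```bash
python3 chk.py pics/a8.png; python3 - <<'E'
from h import *
for c in ("scene","side"):
    _,P=cloud(c); X=P.reshape(-1,3); X=X[np.isfinite(X[:,0])]
    for n,j,zh in (("tall",[.555,-.35],.128),("mid",[.566,-.21],.103)):
        print(c,n,fitjar(X,j,.03,.07).round(4),fitjar(X,j,.075,zh).round(4),box(X,[j[0]-.03,j[1]-.03,.09],[j[0]+.03,j[1]+.03,.2])[:,2].max().round(4))
E
```

```text
[-0.912  0.048  2.318  1.423  1.031 -0.679] [ 0.5613 -0.2128  0.2029] 0.08799947659759699 z [ 0.836  0.306 -0.455] g [ 0.5457 -0.2185  0.2114]
scene tall [ 0.5552 -0.3516] [ 0.555  -0.3516] 0.1537
scene mid [ 0.5658 -0.2128] [ 0.5655 -0.2127] 0.1286
side tall [ 0.5561 -0.3495] [ 0.5564 -0.3499] 0.1514
side mid [ 0.5668 -0.2108] [ 0.5669 -0.2111] 0.1273
```

View pics/a8.png

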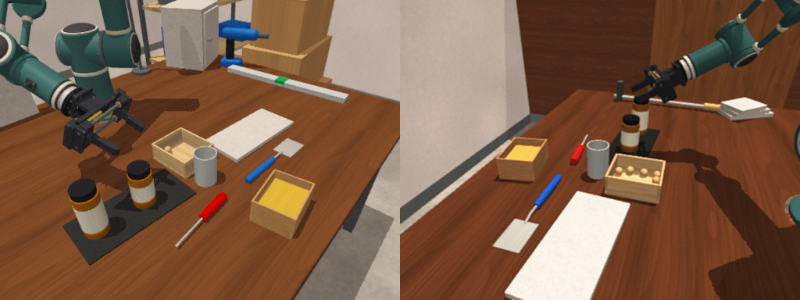

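Both jars stand upright on the mat, the knobs are in the tray and the cup is upright. I'll look into the cup with the wrist camera to confirm it's empty.

```bash
python3 - <<'E'
from h import *
q,p,T0=cur(); H=calibration("wrist")["hand_eye"]; print(H.round(3))
C=np.array([.631,-.035,.05]); best=[]
for yaw in range(-40,61,10):
  for el in (-75,-65,-55):
    for roll in range(90,271,30):
      for d in (.2,.25,.3):
        T=tool(yaw,el,roll); Rc=T@H[:3,:3]
        # place camera so cup is on axis at distance d
        cam=C-d*Rc[:,2]; pp=cam-T@H[:3,3]
        if pp[2]<.2: continue
        s=ik(pp,T)
        if s:
            a=nearest(s,q); best.append((-Rc[2,2]*3-abs(a-q).max(),yaw,el,roll,d,a,Rc[2,2]))
best.sort(key=lambda b:-b[0]); b=best[0]; print(b)
show(T0,p,q,b[5],12)
E
```

```text
[[ 0.002 -0.961 -0.278  0.071]
 [ 1.     0.001  0.001  0.   ]
 [-0.    -0.278  0.961 -0.146]
 [ 0.     0.     0.     1.   ]]Traceback (most recent call last):
  File "<stdin>", line 15, in <module>
IndexError: list index out of range
```

```bash
python3 - <<'E'
from h import *
q,p,T0=cur(); H=calibration("wrist")["hand_eye"]
C=np.array([.631,-.035,.05]); best=[]
for yaw in range(-60,61,10):
  for el in (-89,-75,-65,-55):
    for roll in range(0,360,30):
      for d in (.32,.36,.4):
        T=tool(yaw,el,roll); Rc=T@H[:3,:3]; cam=C-d*Rc[:,2]; pp=cam-T@H[:3,3]
        s=ik(pp,T)
        if s and pp[2]>.17 and Rc[2,2]<-.9:
            a=nearest(s,q); best.append((abs(a-q).max(),yaw,el,roll,d,a.round(2),Rc[2,2].round(2),pp.round(2)))
best.sort(key=lambda b:b[0])
if best:
    b=best[0]; print(len(best),b); show(T0,p,q,b[5],12)
E
```

```text
851 (np.float64(0.6910026258385136), 40, -55, 150, 0.32, array([-0.51, -0.04,  2.16,  0.73,  0.93, -0.59]), np.float64(-0.92), array([ 0.56, -0.08,  0.19]))
[[0.001, -0.016, 0.009], [0.32, -0.27, -0.4]]   z [ 0.56 -0.2   0.2 ]
[[0.002, -0.031, 0.016], [0.62, -0.54, -0.81]]   z [ 0.56 -0.18  0.2 ]
[[0.002, -0.045, 0.022], [0.91, -0.8, -1.23]]   z [ 0.57 -0.16  0.19]
[[0.002, -0.058, 0.028], [1.19, -1.06, -1.65]]   z [ 0.57 -0.15  0.19]
[[0.002, -0.07, 0.033], [1.45, -1.31, -2.09]]   z [ 0.57 -0.14  0.19]
[[0.001, -0.082, 0.036], [1.69, -1.56, -2.53]]   z [ 0.56 -0.12  0.19]
[[0.001, -0.092, 0.04], [1.92, -1.8, -2.98]]   z [ 0.56 -0.11  0.19]
[[0.002, -0.101, 0.042], [2.13, -2.04, -3.44]]   z [ 0.56 -0.1   0.18]
[[0.002, -0.109, 0.045], [2.33, -2.28, -3.91]]   z [ 0.56 -0.1   0.18]
[[0.004, -0.116, 0.046], [2.51, -2.5, -4.38]]   z [ 0.56 -0.09  0.18]
[[0.006, -0.122, 0.048], [2.68, -2.72, -4.86]]   z [ 0.56 -0.08  0.19]
[[0.008, -0.126, 0.049], [2.82, -2.93, -5.35]]   z [ 0.56 -0.08  0.19]
```

Request:
carry_out --steps '[[[0.002,-0.031,0.016],[0.62,-0.54,-0.81]],[[0.002,-0.058,0.028],[1.19,-1.06,-1.65]],[[0.001,-0.082,0.036],[1.69,-1.56,-2.53]],[[0.002,-0.101,0.042],[2.13,-2.04,-3.44]],[[0.004,-0.116,0.046],[2.51,-2.5,-4.38]],[[0.008,-0.126,0.049],[2.82,-2.93,-5.35]],[[0.008,-0.126,0.049],[2.82,-2.93,-5.35]],[[0.008,-0.126,0.049],[2.82,-2.93,-5.35]],[[0.008,-0.126,0.049],[2.82,-2.93,-5.35]]]'

```text
clock: 45.1
position: [0.5626, -0.0786, 0.1877]
eef_rot: [-0.027, 0.78, 0.55, 0.297]
wrist_force: [0.4, 0.2, 0.1]
gripper_width: 0.0883
finger_force: 0.0
```

```bash
python3 - <<'E'
from h import *
a,_=read_camera("wrist"); cv2.imwrite("pics/a9.png",a); s=bot.observe(); print(s['wrist_force'],s['finger_force'])
E
```

```text
[-0.15872215  1.12697425 -0.0770079 ] 0.0
```

View pics/a9.png

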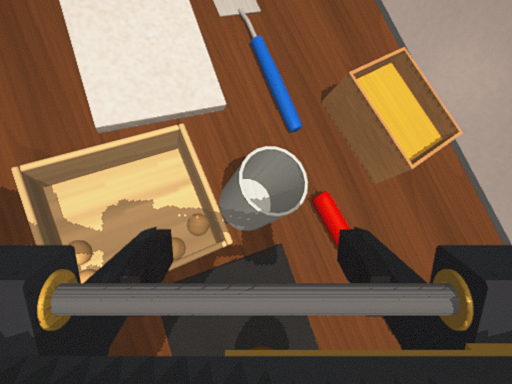

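The wrist view shows the cup (185, 270) empty and the knobs in the tray (220–275, 80–200). The robot touches nothing, so I'm handing the job in.

```bash
python3 -c "
from bench import bot
print(bot.close_job())"
```

```text
the job is handed in; nothing more can be done
None
```

I handed the job in at about 45 s: the tall and then the mid jar (no short one was present) were each turned upside down and stood upright on the mat, all five knobs I could see are in the tray, the empty cup is upright on the bench, and the putty knife and screwdriver were left alone; no verdict came back.

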